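# Sort the microscope parts into their trays

### The job

Clear up the microscope bench: stand both objectives upright in the yellow tray, put the filter block down flat in the green tray, and stack the two mounting channels in the blue tray: the brass-coloured one flat on the tray floor with its open side up, then the dark one open side down on top of it, parallel and shifted about a third of its width sideways so that their flanges interlock and it lies level. Set the objectives down gently without tipping them over or dropping them, and leave the two covered culture dishes where they are.

Things in the scene. Friction and masses are not known exactly. Their poses are not given: they have to be found in the camera images.
- open_up_center (a point): yellow-gold brass-coloured channel lying open side up: a groove along x between two flanges. 46 mm long (x), 44 mm wide (y), 24 mm high; web (at the bottom) and flanges 5 mm thick, groove 34 mm wide, 19 mm deep, open at both ends; 55 g. Grip across the flanges (44 mm, along y). The point is its centre, 12 mm above its underside; z up
- open_down_center (a point): dark grey channel lying open side down (top a plain flat rectangle). 60 mm long (x), 44 wide (y), 24 high; web (on top) and flanges 5 mm thick; 75 g. Grip its web by the two ends (60 mm, along x): no finger fits beside it in the other's groove. Interlocked, its centre is 5 mm higher than the other's; a shift of 15 mm along y is best, past 22 mm it tips. Point: its centre, 12 mm up; z up
- tall_lens_center (a point): a microscope objective, the taller one, shiny steel with a red ring: a solid cylinder 32 mm in diameter, 50 mm high overall, the top 12 mm tapering to 18 mm across (the plain cylinder is 38 mm high), about 110 g, standing upright on its flat wide end on the bench. The point is its centre, 25 mm above its foot; z up, yaw of no importance
- short_lens_center (a point): a microscope objective, the shorter one, black with a white ring: a solid cylinder 32 mm in diameter, 38 mm high overall, the top 12 mm tapering to 18 mm across (the plain cylinder is 26 mm high), about 80 g, standing upright on its flat wide end on the bench. The point is its centre, 19 mm above its foot; z up, yaw of no importance
- filter_block_center (a point): the fluorescence filter block: a black block 44 (x) x 32 (y) x 36 (z) mm with a round amber window in its top and a green one in one side, about 90 g; grip it across its 32 mm (y). The point is its centre, 18 mm above its underside; z up
- bracket_tray_floor (a point): the shallow blue tray for the channels, fixed to the bench: outside 120 (x) x 130 (y) mm, rim 12 mm above the bench, walls and floor 4 mm thick (inside 112 x 122 mm, 8 mm deep). The point is the centre of the tray's inner floor, 4 mm above the bench; x and y run along its sides
- lens_tray_floor (a point): the shallow yellow tray for the objectives, fixed to the bench: outside 120 (x) x 130 (y) mm, rim 12 mm above the bench, walls and floor 4 mm thick (inside 112 x 122 mm, 8 mm deep). The point is the centre of the tray's inner floor, 4 mm above the bench; x and y run along its sides
- filter_tray_floor (a point): the shallow green tray for the filter block, fixed to the bench: outside 120 (x) x 130 (y) mm, rim 12 mm above the bench, walls and floor 4 mm thick (inside 112 x 122 mm, 8 mm deep). The point is the centre of the tray's inner floor, 4 mm above the bench; x and y run along its sides
- dish_a_center (a point): a covered round culture dish with clear sides and a red top, 55 mm across (lid 57 mm), 15 mm high, about 60 g, loose on the bench between the trays; not to be disturbed. The point is its centre, 7.5 mm up
- dish_b_center (a point): a covered round culture dish with clear sides and an orange top, 55 mm across (lid 57 mm), 15 mm high, about 60 g, loose on the bench between the trays; not to be disturbed. The point is its centre, 7.5 mm up
Mind the look-alikes: they are no part of the job. What is meant by the part that bears open_up_center is not purple, and is the larger of those in its own colour.

How it is judged:
By the outcome, as a careful person would: the job done as asked, in the order asked, and still so for the second after the job is handed in, with the robot touching nothing.
It also fails if it takes over 115 s, if anything falls off the work surface, if the arm or the gripper's body presses on something with over 40 N, if the wrist force passes 120 N, or if a joint passes its speed limit or range.

### The arm

A 6-joint arm with a two-finger parallel gripper is mounted at the origin on the work surface. World frame = base frame: x ahead of the robot, y to its left, z up, the work surface at z = 0. Lengths are in m, angles in rad, forces in N, time in s.
With the tool pointing down it reaches from about 0.3 to 0.775 m from the base axis. Payload 14.6 kg.
Tool frame: the origin (TCP) lies at the very end of the fingers, on their centre line; the grasp point (between the pads) lies 19 mm behind it; z points along the fingers, y is the direction in which the jaws open and shut (so a half turn about z gives the same grasp; the last joint's range is limited). The gripper opens to 94 mm and grips with 3 to 60 N. Pads are 16 mm wide; open, the fingers measure 119 mm over their backs; the gripper's body (75 mm by 177 mm) begins 78 mm behind the grasp point.
Start: joints at [-1.17, 0.3, 1.521, -0, 1.321, -0.067], TCP at [0.248, -0.491, 0.205] pointing down, gripper open.
Joint ranges: [-3.03, 3.03], [-0.79, 2.21], [0.23, 2.52], [-1.04, 4.18], [0, 3.07], [-2.55, 2.55]. Speed limits (rad/s): [2.22, 2.22, 2.57, 3.14, 3.14, 3.14].

### API

Orientations are given as [roll, pitch, yaw] about the fixed x, y, z axes, in that order (R = Rz(yaw) Ry(pitch) Rx(roll)).
In Python, from station import get_obs, vision, hand_in gives the robot as it stands.
- The arm moves only by the tool play_rows, never from a script. Its argument "moves" is a list of rows, each an object with "claw": the opening, from 0 (shut) to 1 (fully open); "linear": the shift along the tool's x, y, z in mm, a list of three; "turn": the turn, a rotation vector about the tool's x, y, z in rad, a list of three. In form: [{"claw": claw, "linear": [tx, ty, tz], "turn": [ax, ay, az]}, ...]. A call has 1 to 8 rows; each row is the pose to reach, as a shift and turn from the pose measured when the call began, along the tool's axes at that moment; what a row does not reach only later rows make up. A row lasts 1/8 s, in which the tool goes at most 62.5 mm and 10.7 degrees, less where a joint would pass 70% of its speed; a pose out of reach is approached as far as the arm can. A call with a gripper value outside its range is refused whole. The fingers move at their own pace and stop on an object; "force" is the grip in N (left out, the last holds). Time passes only in rows, so rows that repeat a pose let the fingers close. It gives the time, the measured TCP pose, the force and the opening at its end, in the units of the state.
- get_obs(): the state, without advancing time (a new reading comes with each control period).
- vision.camera(name): name is "scene" or "top" or "wrist"; returns the picture (420x560x3 uint8, blue, green, red); there is no depth.
- vision.camera_info(name): a dict with "camera_matrix" (3x3 intrinsics, pixels), "rvec" (rotation vector, rad) and "tvec" (3), from world to camera coordinates, as OpenCV has them; the wrist camera has in their place "mount" (4x4, takes a point from camera to tool coordinates, whose origin is the TCP and whose axes are the flange's). Camera axes: x right, y down, z forward; pixel columns grow to the right and rows downward; lengths in m; the calibration is good to about 2 mm. A picture is of the moment at which its call begins: read the wrist's pose just before it. camera_info takes no time and is no camera call.
- hand_in(): hands the job in, once; it reports no verdict.
The state is a dict: "time_s": time; "qpos": joint angles; "joint_vel": joint speeds; "tau": joint torques, N m; "ee_pos": TCP position; "eef_rot": TCP orientation; "force": force on the tool from outside, world axes, zero at the start; "moment": the same for the moment, N m; "grip_width": finger opening in m.
Only numpy, scipy, OpenCV 4.12 (cv2) and the standard library are available. Lean on these libraries where they do the work, as an engineer would, in place of code of your own. Each camera call takes 0.05 s, during which the arm holds its last target.

## Working session

There is one attempt and no reset: what is moved stays moved. The work goes in short steps, Python scripts to look and compute and a tool call to move; the robot and the scene stay as the last step left them, time stands still between calls to the robot, and variables do not carry over. Pictures are saved under pics/ and viewed, and the job is handed in when it is done.

Besides the shell and the picture viewer there is one more tool, called after "Request:" as name(argument=value, ...) on one line, values as JSON. play_rows: Moves the arm, as the interface text tells. Its arguments: {"type":"object","properties":{"moves":{"type":"array","items":{"type":"object","properties":{"claw":{"type":"number"},"linear":{"type":"array","items":{"type":"number"}},"turn":{"type":"array","items":{"type":"number"}}}}},"force":{"type":"number"}},"required":["moves"]}

```bash
ls; mkdir -p pics; python3 - <<'E'
from station import get_obs, vision
import cv2
o=get_obs(); print({k:o[k] for k in ('time_s','ee_pos','eef_rot','grip_width','qpos')})
for n in ('top','scene'):
    cv2.imwrite(f'pics/{n}0.png',vision.camera(n)); i=vision.camera_info(n); print(n,i)
print(vision.camera_info('wrist'))
E
```

```text
pics
{'time_s': 0.0, 'ee_pos': array([ 0.24792075, -0.49065676,  0.20486378]), 'eef_rot': array([-3.14042609e+00, -1.11607260e-04,  4.67805344e-01]), 'grip_width': 0.09352160476447212, 'qpos': array([-1.16957433e+00,  3.00491063e-01,  1.52160848e+00,  3.48274884e-05,
        1.32066452e+00, -6.65920513e-02])}
top {'camera_matrix': array([[527.64348476,   0.        , 285.15615415],
       [  0.        , 527.64348476, 215.23326437],
       [  0.        ,   0.        ,   1.        ]]), 'rvec': array([ 2.20565749, -2.1679307 ,  0.10028311]), 'tvec': array([-0.01313524,  0.49441252,  1.10327537])}
scene {'camera_matrix': array([[498.95281022,   0.        , 280.1003689 ],
       [  0.        , 498.95281022, 203.49434689],
       [  0.        ,   0.        ,   1.        ]]), 'rvec': array([ 1.56072585,  1.81914087, -0.8912352 ]), 'tvec': array([ 0.08179408, -0.26905813,  1.39718269])}
{'camera_matrix': array([[309.11664132,   0.        , 281.31344041],
       [  0.        , 309.11664132, 208.00562042],
       [  0.        ,   0.        ,   1.        ]]), 'mount': array([[-6.72608595e-04, -9.62353242e-01, -2.71801003e-01,
         7.92692318e-02],
       [ 9.99999752e-01, -5.90060490e-04, -3.85435672e-04,
        -9.40257268e-06],
       [ 2.10546236e-04, -2.71801195e-01,  9.62353400e-01,
        -1.78551763e-01],
       [ 0.00000000e+00,  0.00000000e+00,  0.00000000e+00,
         1.00000000e+00]])}
```

View pics/top0.png

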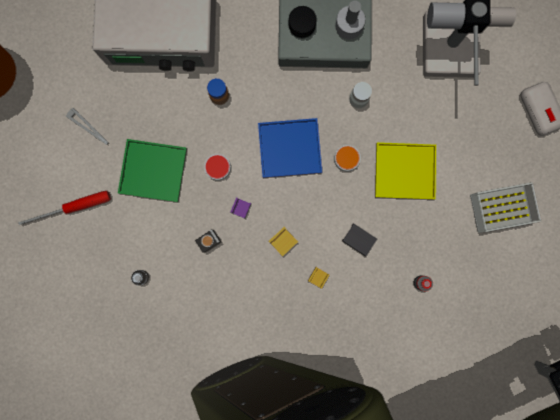

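View pics/scene0.png

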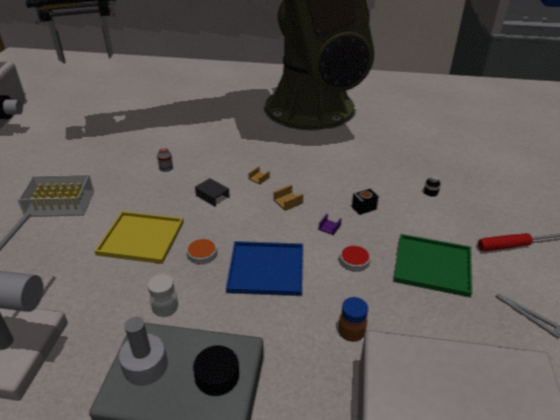

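The top view shows, in pixels: green tray (152,171), red dish (217,167), blue tray (290,148), orange dish (347,158), yellow tray (405,172), filter block (208,241), larger brass channel (284,242), smaller one (318,277), dark channel (360,240), short lens (140,278), tall lens (424,284). I'll enlarge it for accurate corners.

```bash
cat > h.py <<'E'
import numpy as np, cv2
from station import get_obs, vision
def ray(name,uv,z):
    i=vision.camera_info(name); R=cv2.Rodrigues(i['rvec'])[0]; K=i['camera_matrix']
    c=-R.T@i['tvec']; d=R.T@np.linalg.inv(K)@np.array([uv[0],uv[1],1.])
    return c+d*(z-c[2])/d[2]
def proj(name,P):
    i=vision.camera_info(name)
    return cv2.projectPoints(np.array(P,float).reshape(-1,3),i['rvec'],i['tvec'],i['camera_matrix'],None)[0].reshape(-1,2)
def rot(o): 
    from scipy.spatial.transform import Rotation as Rn
    return Rn.from_euler('xyz',o['eef_rot']).as_matrix()
def crop(src,x0,y0,w,h,s,dst):
    im=cv2.imread(src) if isinstance(src,str) else src
    c=cv2.resize(im[y0:y0+h,x0:x0+w],None,fx=s,fy=s,interpolation=cv2.INTER_CUBIC)
    for k in range(0,w,10):
        cv2.putText(c,str(x0+k),(k*s,8),0,.3,(0,0,255),1); cv2.line(c,(k*s,10),(k*s,14),(0,0,255),1)
    for k in range(0,h,10):
        cv2.putText(c,str(y0+k),(0,k*s+4),0,.3,(0,0,255),1)
    cv2.imwrite(dst,c)
E
python3 - <<'E'
from h import *
crop('pics/top0.png',180,190,130,100,6,'pics/c1.png')
crop('pics/top0.png',310,190,130,110,5,'pics/c2.png')
crop('pics/top0.png',110,110,130,95,6,'pics/c3.png')
crop('pics/top0.png',250,110,200,100,4,'pics/c4.png')
crop('pics/top0.png',110,250,60,50,8,'pics/c5.png')
E
```

```text
(no output)
```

View pics/c1.png

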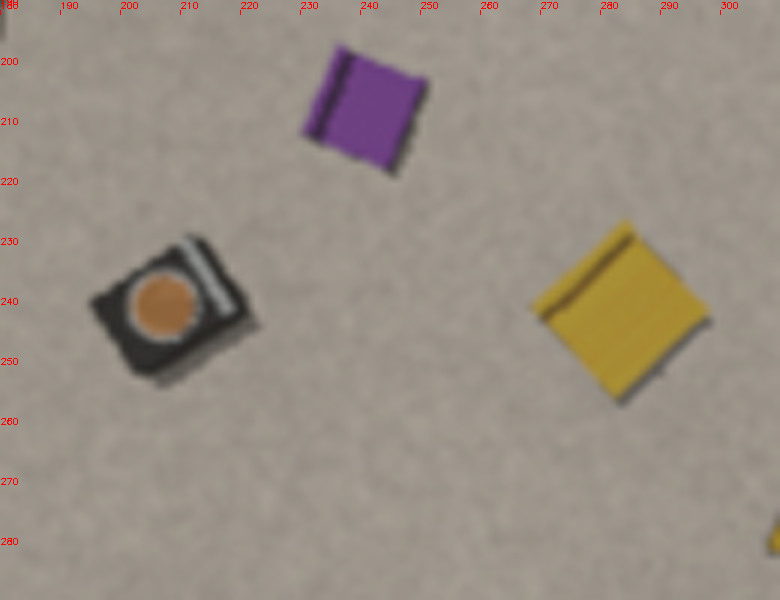

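View pics/c2.png

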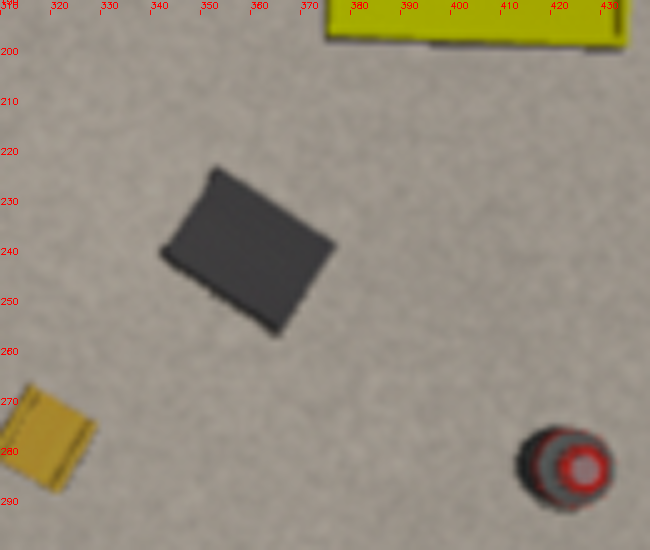

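View pics/c3.png

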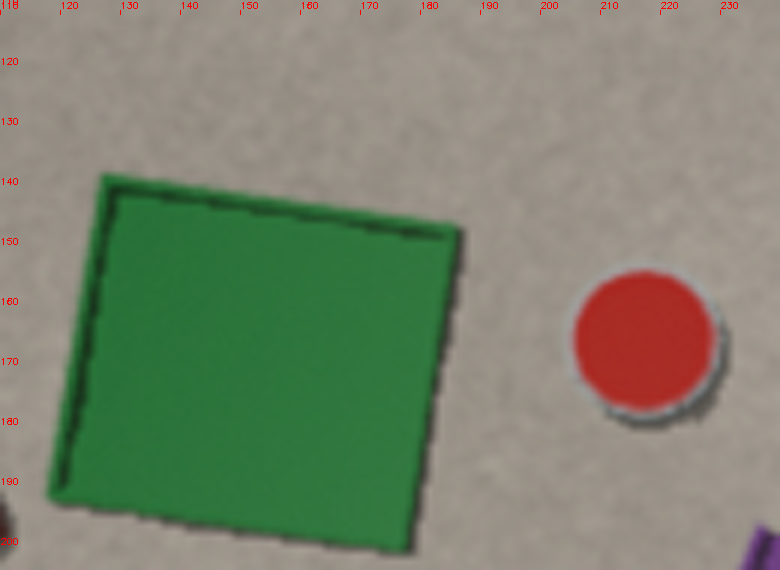

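View pics/c4.png

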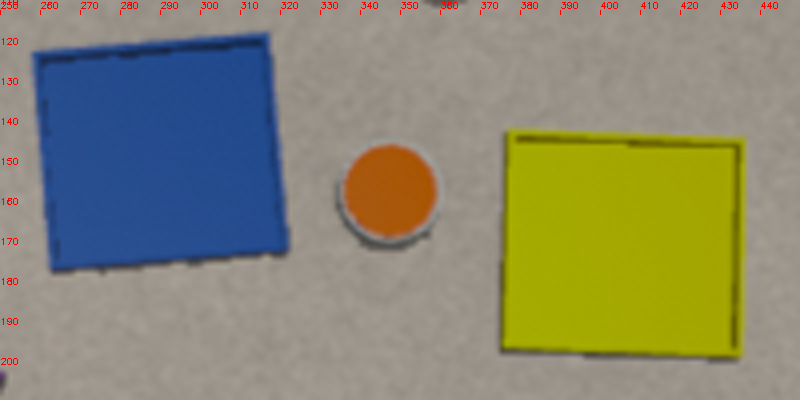

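View pics/c5.png

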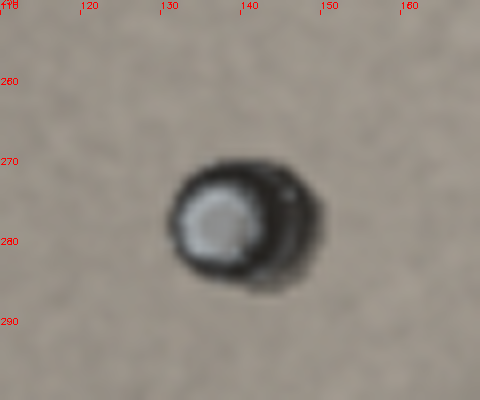

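```bash
cat > meas.py <<'E'
from h import *
def pts(l,x0,y0,s): return [((a+.5)/s-.5+x0,(b+.5)/s-.5+y0) for a,b in l]
def quad(n,p,z):
    W=np.array([ray('top',q,z)[:2] for q in p]); c=W.mean(0)
    e1=((W[1]-W[0])+(W[2]-W[3]))/2; e2=((W[2]-W[1])+(W[3]-W[0]))/2
    f=lambda e:(round(np.linalg.norm(e)*1e3,1),round(np.degrees(np.arctan2(e[1],e[0])),1))
    print(n,c.round(4),'e1',f(e1),'e2',f(e2),'r',round(np.hypot(*c),3))
quad('filter',pts([(90,300),(195,234),(257,312),(152,378)],180,190,6),.036)
quad('brass',pts([(535,308),(627,220),(712,318),(620,402)],180,190,6),.024)
quad('dark',pts([(215,167),(335,244),(278,332),(163,250)],310,190,5),.024)
quad('green',pts([(48,499),(102,174),(463,229),(413,552)],110,110,6),.012)
quad('blue',pts([(52,271),(33,53),(268,34),(289,254)],250,110,4),.012)
quad('yellow',pts([(501,350),(507,130),(745,139),(741,357)],250,110,4),.012)
for n,p,z in (('tall',pts([(585,469)],310,190,5),.05),('short',pts([(220,228)],110,250,8),.038),
 ('dishA',pts([(644,342)],110,110,6),.015),('dishB',pts([(390,192)],250,110,4),.015)):
    w=ray('top',p[0],z); print(n,w.round(4),round(np.hypot(w[0],w[1]),3))
E
python3 meas.py
```

```text
filter [0.4374 0.1545] e1 (np.float64(42.8), np.float64(-56.7)) e2 (np.float64(34.8), np.float64(-140.2)) r 0.464
brass [ 0.4384 -0.002 ] e1 (np.float64(44.3), np.float64(-46.0)) e2 (np.float64(45.1), np.float64(-137.5)) r 0.438
dark [ 0.4461 -0.162 ] e1 (np.float64(59.8), np.float64(-123.2)) e2 (np.float64(43.1), np.float64(147.9)) r 0.475
green [0.5875 0.2825] e1 (np.float64(118.4), np.float64(-6.9)) e2 (np.float64(131.5), np.float64(-97.5)) r 0.652
blue [ 0.6419 -0.0122] e1 (np.float64(120.6), np.float64(6.1)) e2 (np.float64(128.2), np.float64(-84.5)) r 0.642
yellow [ 0.5969 -0.2635] e1 (np.float64(119.8), np.float64(-1.4)) e2 (np.float64(129.7), np.float64(-90.9)) r 0.652
tall [ 0.3567 -0.2975  0.05  ] 0.464
short [0.3575 0.2994 0.038 ] 0.466
dishA [0.5972 0.1437 0.015 ] 0.614
dishB [ 0.6221 -0.1364  0.015 ] 0.637
```

```bash
cat > go.py <<'E'
import sys
from h import *
from scipy.spatial.transform import Rotation as Rn
def go(*wps):
    o=get_obs(); R=rot(o); p=np.array(o['ee_pos'])
    print('t',round(o['time_s'],2),'p',p.round(4),'yaw',round(np.degrees(o['eef_rot'][2]),1),'q6',round(np.degrees(o['qpos'][5]),1),'F',np.array(o['force']).round(1),'w',round(o['grip_width'],4))
    for x,y,z,yaw in wps:
        T=Rn.from_euler('xyz',[np.pi,0,np.radians(yaw)]).as_matrix()
        print((x,y,z,yaw),'lin',(R.T@(np.array([x,y,z])-p)*1e3).round(1).tolist(),'turn',Rn.from_matrix(R.T@T).as_rotvec().round(3).tolist())
if __name__=='__main__':
    a=list(map(float,sys.argv[1:])); go(*[a[i:i+4] for i in range(0,len(a),4)])
E
python3 go.py .357 -.2975 .15 90
```

```text
t 0.1 p [ 0.2479 -0.4907  0.205 ] yaw 26.8 q6 -3.8 F [-0.5 -0.1  0.1] w 0.0944
(0.357, -0.2975, 0.15, 90.0) lin [184.5, -123.2, 55.1] turn [-0.001, -0.001, -1.103]
```

Request:
play_rows(moves=[{"claw": 1,"linear": [184.5,-123.2,55],"turn": [0,0,-1.103]},{"claw": 1,"linear": [184.5,-123.2,55],"turn": [0,0,-1.103]},{"claw": 1,"linear": [184.5,-123.2,55],"turn": [0,0,-1.103]},{"claw": 1,"linear": [184.5,-123.2,55],"turn": [0,0,-1.103]},{"claw": 1,"linear": [184.5,-123.2,55],"turn": [0,0,-1.103]},{"claw": 1,"linear": [184.5,-123.2,55],"turn": [0,0,-1.103]},{"claw": 1,"linear": [184.5,-123.2,55],"turn": [0,0,-1.103]}])

```text
time_s: 0.98
ee_pos: [0.357, -0.2973, 0.1499]
eef_rot: [-3.141, -0.001, 1.57]
force: [0.1, 0.3, -0.2]
grip_width: 0.0942
```

```bash
cat >> h.py <<'E'
def wray(o,uv,z):
    i=vision.camera_info('wrist'); M=i['mount']; R=rot(o)
    c=R@M[:3,3]+o['ee_pos']; d=R@M[:3,:3]@np.linalg.inv(i['camera_matrix'])@np.array([uv[0],uv[1],1.])
    return c+d*(z-c[2])/d[2]
def wproj(o,P):
    i=vision.camera_info('wrist'); M=i['mount']; R=rot(o)
    X=(np.array(P,float).reshape(-1,3)-o['ee_pos'])@R; X=(X-M[:3,3])@M[:3,:3]
    return cv2.projectPoints(X,np.zeros(3),np.zeros(3),i['camera_matrix'],None)[0].reshape(-1,2)
def wshot(n):
    import pickle
    o=get_obs(); im=vision.camera('wrist'); cv2.imwrite(f'pics/{n}.png',im); pickle.dump(o,open(f'pics/{n}.pkl','wb'))
    return o,im
def wload(n):
    import pickle
    return pickle.load(open(f'pics/{n}.pkl','rb')),cv2.imread(f'pics/{n}.png')
def circ(x,y,z,r):
    t=np.linspace(0,2*np.pi,41); return np.c_[x+r*np.cos(t),y+r*np.sin(t),0*t+z]
def rect(x,y,z,l,w,yaw):
    a=np.radians(yaw); u=np.array([np.cos(a),np.sin(a)]); v=np.array([-u[1],u[0]])
    return np.array([[*(np.array([x,y])+s*l/2*u+t*w/2*v),z] for s,t in ((-1,-1),(1,-1),(1,1),(-1,1),(-1,-1))])
def overlay(o,im,polys,dst):
    s=1.4; im=cv2.resize(im,None,fx=s,fy=s,interpolation=cv2.INTER_CUBIC)
    for P,c in polys: cv2.polylines(im,[((wproj(o,P)+.5)*s-.5).round().astype(int)],False,c,1)
    cv2.imwrite(dst,im)
E
python3 - <<'E'
from h import *
o,im=wshot('w1'); print(o['time_s'],o['ee_pos'],o['eef_rot'],o['qpos'])
x,y=.3567,-.2975
overlay(o,im,[(circ(x,y,0,.016),(0,255,0)),(circ(x,y,.038,.016),(0,255,255)),(circ(x,y,.05,.009),(255,255,0))],'pics/w1o.png')
E
```

```text
0.975 [ 0.35696055 -0.29733799  0.14992222] [-3.14090016e+00 -1.24418546e-03  1.56989791e+00] [-7.73626077e-01  1.68222503e-01  1.82011812e+00  4.45445507e-04
  1.15461646e+00 -7.72908449e-01]
```

View pics/w1o.png

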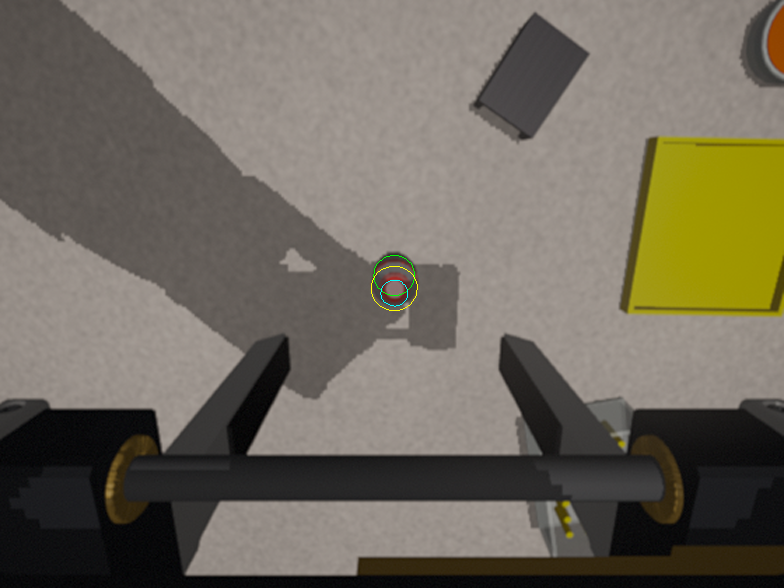

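```bash
python3 - <<'E'
from h import *
o,im=wload('w1'); crop(im,250,165,64,60,10,'pics/w1c.png')
E
```

```text
(no output)
```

View pics/w1c.png

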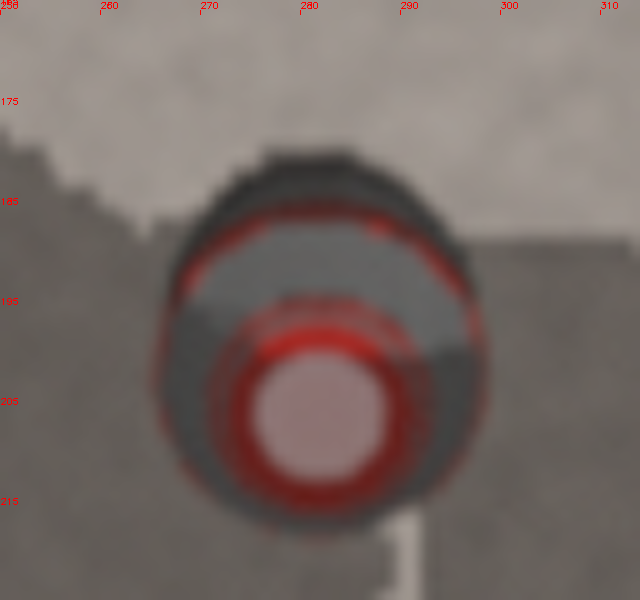

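```bash
python3 - <<'E'
from h import *
o,im=wload('w1')
print(wray(o,(281.6,205.5),.05), wray(o,(281.6,202.),.038))
E
python3 go.py .357 -.2955 .08 90  .357 -.2955 .01 90
```

```text
[ 0.3571261  -0.29413461  0.05      ] [ 0.35713339 -0.29388147  0.038     ]
t 1.02 p [ 0.357  -0.2974  0.1499] yaw 89.8 q6 -44.1 F [-0.2 -0.2  0.1] w 0.0942
(0.357, -0.2955, 0.08, 90.0) lin [1.9, 0.1, 69.9] turn [-0.001, -0.001, -0.004]
(0.357, -0.2955, 0.01, 90.0) lin [1.8, 0.1, 139.9] turn [-0.001, -0.001, -0.004]
```

Request:
play_rows(moves=[{"claw": 1,"linear": [2.3,0,50]},{"claw": 1,"linear": [2.3,0,100]},{"claw": 0.7,"linear": [2.3,0,130]},{"claw": 0.6,"linear": [2.3,0,141]},{"claw": 0.3,"linear": [2.3,0,141.5]},{"claw": 0.1,"linear": [2.3,0,141.5]},{"claw": 0.1,"linear": [2.3,0,141.5]},{"claw": 0.1,"linear": [2.3,0,141.5]}], force=20)

```text
schema error: expected keys claw, linear, turn
```

```bash
python3 go.py .357 -.295 .10 90 .597 -.294 .10 88.8
```

```text
t 1.02 p [ 0.357  -0.2974  0.1499] yaw 89.8 q6 -44.1 F [-0.2 -0.2  0.1] w 0.0942
(0.357, -0.295, 0.1, 90.0) lin [2.4, 0.1, 49.9] turn [-0.001, -0.001, -0.004]
(0.597, -0.294, 0.1, 88.8) lin [4.3, 240.1, 49.8] turn [-0.001, -0.001, 0.017]
```

Request:
play_rows(moves=[{"claw": 1,"linear": [2.3,0,50],"turn": [0,0,0]},{"claw": 1,"linear": [2.3,0,100],"turn": [0,0,0]},{"claw": 0.7,"linear": [2.3,0,130],"turn": [0,0,0]},{"claw": 0.6,"linear": [2.3,0,141],"turn": [0,0,0]},{"claw": 0.3,"linear": [2.3,0,141.5],"turn": [0,0,0]},{"claw": 0.1,"linear": [2.3,0,141.5],"turn": [0,0,0]},{"claw": 0.1,"linear": [2.3,0,141.5],"turn": [0,0,0]},{"claw": 0.1,"linear": [2.3,0,141.5],"turn": [0,0,0]}], force=20)

```text
time_s: 2.02
ee_pos: [0.3571, -0.2952, 0.009]
eef_rot: [3.142, -0.001, 1.567]
force: [0.6, 0.7, 0.2]
grip_width: 0.0371
```

```bash
python3 go.py .357 -.295 .10 90 .597 -.294 .10 88.8
```

```text
t 2.02 p [ 0.3571 -0.2952  0.009 ] yaw 89.8 q6 -43.9 F [0.6 0.7 0.2] w 0.0371
(0.357, -0.295, 0.1, 90.0) lin [0.2, -0.0, -91.0] turn [0.0, -0.001, -0.004]
(0.597, -0.294, 0.1, 88.8) lin [2.2, 239.9, -91.0] turn [0.0, -0.001, 0.017]
```

Request:
play_rows(moves=[{"claw": 0.1,"linear": [0,0,0],"turn": [0,0,0]},{"claw": 0.1,"linear": [0,0,0],"turn": [0,0,0]},{"claw": 0.1,"linear": [0,0,0],"turn": [0,0,0]},{"claw": 0.1,"linear": [0,0,-10],"turn": [0,0,0]},{"claw": 0.1,"linear": [0,0,-30],"turn": [0,0,0]},{"claw": 0.1,"linear": [0,0,-60],"turn": [0,0,0]},{"claw": 0.1,"linear": [0,0,-70],"turn": [0,0,0]},{"claw": 0.1,"linear": [0,0,-70],"turn": [0,0,0]}], force=20)

```text
time_s: 3.02
ee_pos: [0.3572, -0.2953, 0.0793]
eef_rot: [3.141, 0.0, 1.567]
force: [-0.0, -0.2, -1.4]
grip_width: 0.0315
```

```bash
python3 go.py  .597 -.294 .08 88.8
```

```text
t 3.02 p [ 0.3572 -0.2953  0.0793] yaw 89.8 q6 -43.9 F [-0.  -0.2 -1.4] w 0.0315
(0.597, -0.294, 0.08, 88.8) lin [2.3, 239.8, -0.5] turn [0.001, 0.0, 0.017]
```

Request:
play_rows(moves=[{"claw": 0.1,"linear": [0,20,0],"turn": [0,0,0]},{"claw": 0.1,"linear": [0,60,0],"turn": [0,0,0]},{"claw": 0.1,"linear": [1,110,0],"turn": [0,0,0]},{"claw": 0.1,"linear": [2,160,0],"turn": [0,0,0.017]},{"claw": 0.1,"linear": [2.3,205,0],"turn": [0,0,0.017]},{"claw": 0.1,"linear": [2.3,230,0],"turn": [0,0,0.017]},{"claw": 0.1,"linear": [2.3,240,20],"turn": [0,0,0.017]},{"claw": 0.1,"linear": [2.3,240,45],"turn": [0,0,0.017]}])

```text
time_s: 4.03
ee_pos: [0.5974, -0.2935, 0.0322]
eef_rot: [-3.141, -0.0, 1.551]
force: [-0.3, -0.2, -1.3]
grip_width: 0.0314
```

```bash
python3 - <<'E'
from h import *
o,im=wshot('w2'); import go; go.go((.597,-.294,.0135,88.8))
overlay(o,im,[(rect(.597,-.2635,.012,.12,.13,-1.2),(255,0,0)),(rect(.597,-.2635,.004,.112,.122,-1.2),(0,0,255))],'pics/w2o.png')
E
```

```text
t 4.08 p [ 0.5955 -0.2927  0.0282] yaw 88.8 q6 -28.2 F [-0.9  0.4 -3.6] w 0.0311
(0.597, -0.294, 0.0135, 88.8) lin [-1.3, 1.6, 14.7] turn [-0.005, -0.003, 0.0]
```

View pics/w2o.png

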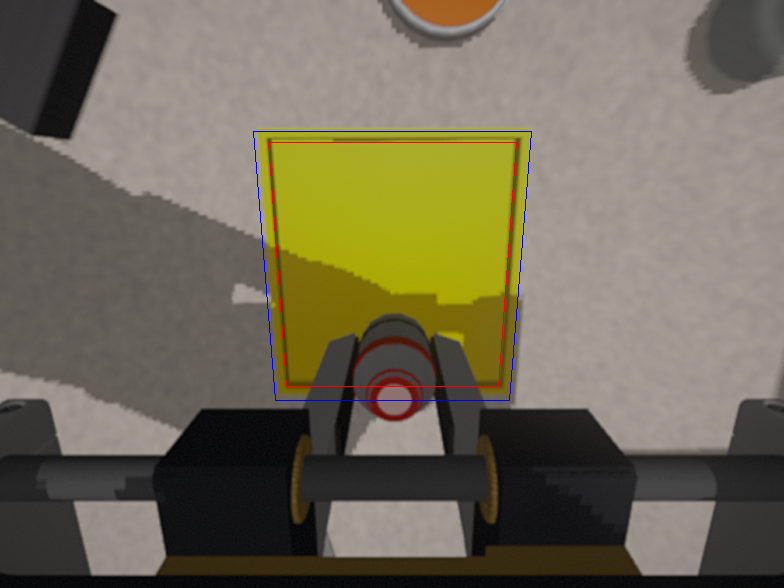

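Request:
play_rows(moves=[{"claw": 0.1,"linear": [0,0,4],"turn": [0,0,0]},{"claw": 0.1,"linear": [0,0,8],"turn": [0,0,0]},{"claw": 0.1,"linear": [0,0,11],"turn": [0,0,0]},{"claw": 0.1,"linear": [0,0,12],"turn": [0,0,0]},{"claw": 0.1,"linear": [0,0,12],"turn": [0,0,0]}])

```text
time_s: 4.7
ee_pos: [0.5955, -0.2928, 0.0165]
eef_rot: [-3.137, -0.003, 1.55]
force: [0.8, 0.2, -0.6]
grip_width: 0.0316
```

Request:
play_rows(moves=[{"claw": 0.1,"linear": [0,0,1.5],"turn": [-0.004,0.002,0]},{"claw": 0.1,"linear": [0,0,2.5],"turn": [-0.004,0.002,0]},{"claw": 0.1,"linear": [0,0,3],"turn": [-0.004,0.002,0]},{"claw": 0.1,"linear": [0,0,3.3],"turn": [-0.004,0.002,0]},{"claw": 0.1,"linear": [0,0,3.3],"turn": [-0.004,0.002,0]}])

```text
time_s: 5.32
ee_pos: [0.5955, -0.2927, 0.0133]
eef_rot: [-3.141, -0.005, 1.55]
force: [-0.0, -0.3, 0.3]
grip_width: 0.0318
```

Request:
play_rows(moves=[{"claw": 0.1,"linear": [0,0,0.5],"turn": [0,0,0]},{"claw": 0.36,"linear": [0,0,0.5],"turn": [0,0,0]},{"claw": 0.42,"linear": [0,0,0.5],"turn": [0,0,0]},{"claw": 0.55,"linear": [0,0,0.5],"turn": [0,0,0]},{"claw": 0.6,"linear": [0,0,0],"turn": [0,0,0]},{"claw": 0.6,"linear": [0,0,-10],"turn": [0,0,0]},{"claw": 0.6,"linear": [0,0,-35],"turn": [0,0,0]},{"claw": 0.6,"linear": [0,0,-90],"turn": [0,0,0]}])

```text
time_s: 6.32
ee_pos: [0.5946, -0.2926, 0.1028]
eef_rot: [-3.138, -0.007, 1.55]
force: [-0.2, -0.2, 0.4]
grip_width: 0.0563
```

```bash
python3 - <<'E'
from h import *
o,im=wshot('w3'); import go; go.go((.3575,.298,.15,90))
x,y=.5957,-.2927
overlay(o,im,[(circ(x,y,.004,.016),(0,255,0)),(circ(x,y,.054,.009),(255,255,0))],'pics/w3o.png')
E
```

```text
t 6.38 p [ 0.5977 -0.2943  0.1128] yaw 88.8 q6 -28.4 F [ 1.7 -0.7  7.2] w 0.0565
(0.3575, 0.298, 0.15, 90) lin [587.3, -252.0, -38.7] turn [0.007, -0.0, -0.021]
```

View pics/w3o.png

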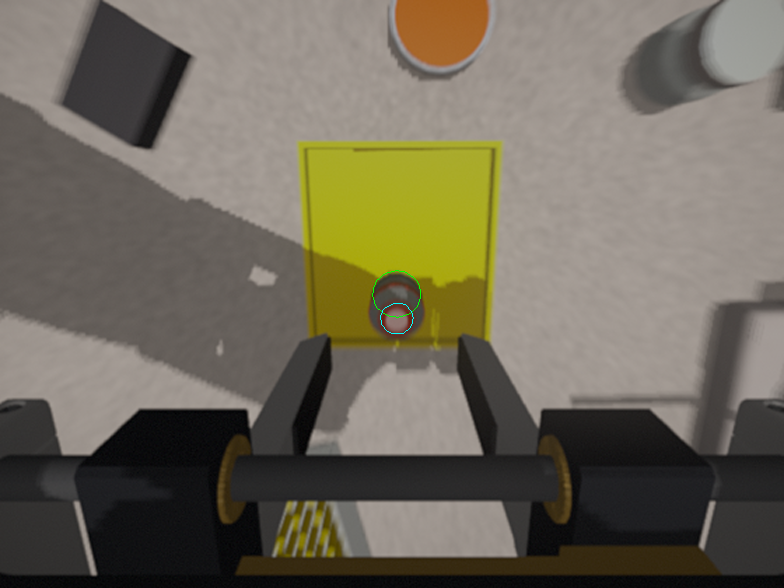

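Request:
play_rows(moves=[{"claw": 0.6,"linear": [60,-26,-38],"turn": [0.007,0,-0.02]},{"claw": 0.6,"linear": [120,-52,-38],"turn": [0.007,0,-0.02]},{"claw": 0.7,"linear": [176,-76,-38],"turn": [0.007,0,-0.02]},{"claw": 0.8,"linear": [232,-100,-38],"turn": [0.007,0,-0.02]},{"claw": 0.8,"linear": [288,-124,-38],"turn": [0.007,0,-0.02]},{"claw": 0.8,"linear": [344,-148,-38],"turn": [0.007,0,-0.02]},{"claw": 0.8,"linear": [400,-172,-38],"turn": [0.007,0,-0.02]},{"claw": 0.8,"linear": [456,-196,-38],"turn": [0.007,0,-0.02]}])

```text
time_s: 7.38
ee_pos: [0.4128, 0.1604, 0.1506]
eef_rot: [3.14, -0.001, 1.57]
force: [1.1, 0.5, -0.1]
grip_width: 0.075
```

```bash
python3 go.py  .3575 .298 .12 90
```

```text
t 7.38 p [0.4128 0.1604 0.1506] yaw 90.0 q6 16.5 F [ 1.1  0.5 -0.1] w 0.075
(0.3575, 0.298, 0.12, 90.0) lin [137.6, -55.5, 30.6] turn [0.002, -0.001, -0.001]
```

Request:
play_rows(moves=[{"claw": 0.8,"linear": [56,-22,10],"turn": [0,0,0]},{"claw": 0.8,"linear": [108,-43,20],"turn": [0,0,0]},{"claw": 0.8,"linear": [130,-53,30],"turn": [0,0,0]},{"claw": 0.8,"linear": [137.5,-55.5,30.5],"turn": [0,0,0]},{"claw": 0.8,"linear": [137.5,-55.5,30.5],"turn": [0,0,0]},{"claw": 0.8,"linear": [137.5,-55.5,30.5],"turn": [0,0,0]}])

```text
time_s: 8.12
ee_pos: [0.3582, 0.2973, 0.1206]
eef_rot: [3.139, -0.001, 1.569]
force: [-0.5, -0.2, 0.4]
grip_width: 0.0751
```

```bash
python3 - <<'E'
from h import *
o,im=wshot('w4'); import go; go.go((.3575,.298,.12,90))
u=wproj(o,[.3575,.2994,.038])[0]; print(u)
crop(im,int(u[0])-35,int(u[1])-35,70,60,10,'pics/w4c.png')
E
```

```text
t 8.18 p [0.3581 0.2973 0.1206] yaw 89.9 q6 35.3 F [-0.2 -0.1 -0.6] w 0.0755
(0.3575, 0.298, 0.12, 90) lin [0.7, -0.6, 0.6] turn [0.003, -0.001, -0.002]
[280.33339807 211.82548646]
```

View pics/w4c.png

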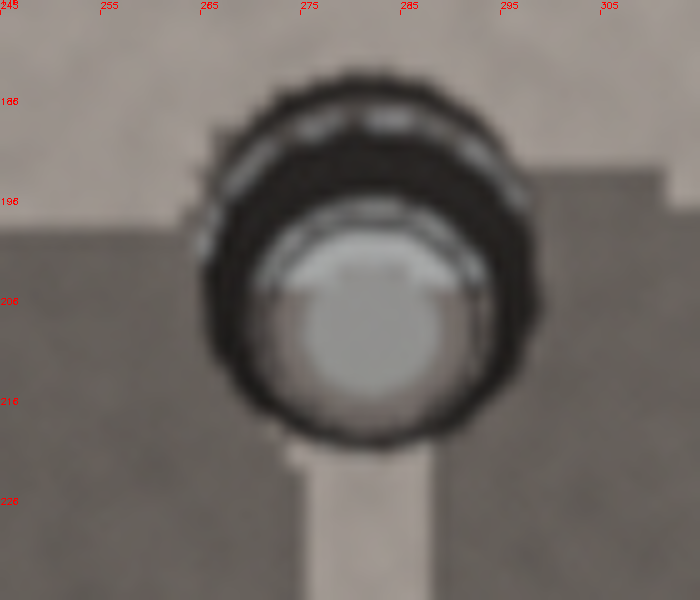

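```bash
python3 - <<'E'
from h import *
o,im=wload('w4')
w=wray(o,(281.7,207.5),.038);print(w); import go; go.go((w[0],w[1]-.001,.003,90),(w[0],w[1]-.001,.04,90))
E
```

```text
[0.35871321 0.30335305 0.038     ]
t 8.18 p [0.3581 0.2973 0.1206] yaw 89.9 q6 35.3 F [-0.2 -0.1 -0.6] w 0.0755
(np.float64(0.35871320817935015), np.float64(0.302353046587536), 0.003, 90) lin [4.9, 0.3, 117.6] turn [0.003, -0.001, -0.002]
(np.float64(0.35871320817935015), np.float64(0.302353046587536), 0.04, 90) lin [5.0, 0.4, 80.6] turn [0.003, -0.001, -0.002]
```

Request:
play_rows(moves=[{"claw": 0.8,"linear": [5,0.4,40],"turn": [0.003,-0.001,0]},{"claw": 0.7,"linear": [5,0.4,80],"turn": [0.003,-0.001,0]},{"claw": 0.6,"linear": [5,0.4,107],"turn": [0.003,-0.001,0]},{"claw": 0.5,"linear": [5,0.4,116],"turn": [0.003,-0.001,0]},{"claw": 0.3,"linear": [5,0.4,117.5],"turn": [0.003,-0.001,0]},{"claw": 0.1,"linear": [5,0.4,117.5],"turn": [0.003,-0.001,0]},{"claw": 0.1,"linear": [5,0.4,117.5],"turn": [0.003,-0.001,0]},{"claw": 0.1,"linear": [5,0.4,117.5],"turn": [0.003,-0.001,0]}], force=20)

```text
time_s: 9.18
ee_pos: [0.3593, 0.3027, 0.004]
eef_rot: [3.141, -0.001, 1.569]
force: [-0.3, -1.5, 7.6]
grip_width: 0.0314
```

Request:
play_rows(moves=[{"claw": 0.1,"linear": [0,0,0],"turn": [0,0,0]},{"claw": 0.1,"linear": [0,0,0],"turn": [0,0,0]},{"claw": 0.1,"linear": [0,0,-8],"turn": [0,0,0]},{"claw": 0.1,"linear": [0,0,-25],"turn": [0,0,0]},{"claw": 0.1,"linear": [0,0,-60],"turn": [0,0,0]},{"claw": 0.1,"linear": [0,0,-85],"turn": [0,0,0]},{"claw": 0.1,"linear": [0,0,-90],"turn": [0,0,0]},{"claw": 0.1,"linear": [0,0,-90],"turn": [0,0,0]}])

```text
time_s: 10.18
ee_pos: [0.3591, 0.3025, 0.0936]
eef_rot: [3.141, -0.001, 1.569]
force: [-0.3, -0.1, -0.7]
grip_width: 0.0314
```

```bash
python3 - <<'E'
from h import *
o,im=wshot('w5'); import go; go.go((.597,-.234,.1,88.8)); crop(im,220,180,130,110,6,'pics/w5c.png')
E
```

```text
t 10.22 p [0.3589 0.3023 0.0932] yaw 89.9 q6 35.7 F [ 0.   0.4 -1.2] w 0.0314
(0.597, -0.234, 0.1, 88.8) lin [-535.8, 239.2, -7.1] turn [-0.0, -0.0, 0.019]
```

View pics/w5c.png

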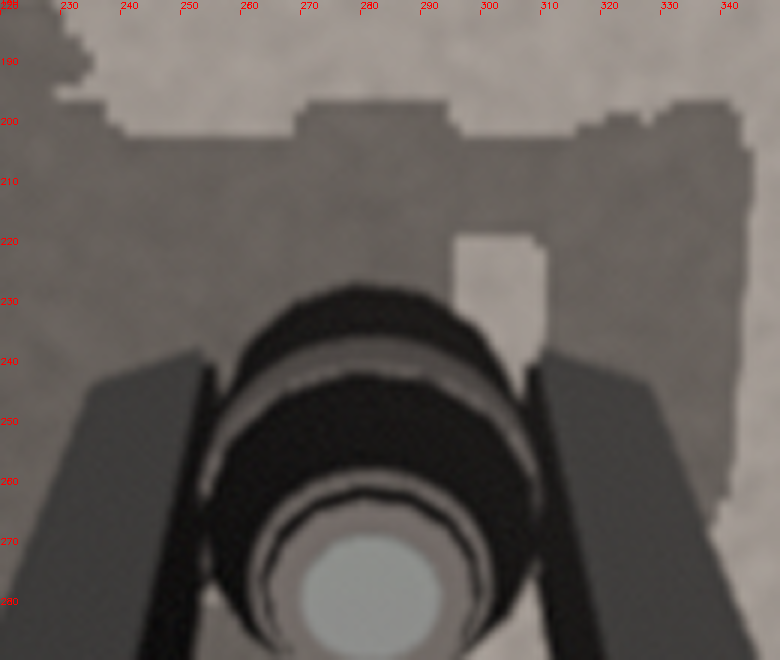

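Request:
play_rows(moves=[{"claw": 0.1,"linear": [-30,13,-3],"turn": [0,0,0]},{"claw": 0.1,"linear": [-80,35,-7],"turn": [0,0,0]},{"claw": 0.1,"linear": [-135,60,-7],"turn": [0,0,0.019]},{"claw": 0.1,"linear": [-190,85,-7],"turn": [0,0,0.019]},{"claw": 0.1,"linear": [-245,110,-7],"turn": [0,0,0.019]},{"claw": 0.1,"linear": [-300,134,-7],"turn": [0,0,0.019]},{"claw": 0.1,"linear": [-355,158,-7],"turn": [0,0,0.019]},{"claw": 0.1,"linear": [-410,183,-7],"turn": [0,0,0.019]}])

```text
time_s: 11.22
ee_pos: [0.5411, -0.11, 0.0987]
eef_rot: [-3.14, -0.001, 1.55]
force: [1.0, -0.2, -0.0]
grip_width: 0.0314
```

```bash
python3 go.py  .597 -.234 .03 88.8
```

```text
t 11.22 p [ 0.5411 -0.11    0.0987] yaw 88.8 q6 -14.1 F [ 1.  -0.2 -0. ] w 0.0314
(0.597, -0.234, 0.03, 88.8) lin [-122.9, 58.7, 68.4] turn [-0.002, -0.001, -0.0]
```

Request:
play_rows(moves=[{"claw": 0.1,"linear": [-50,24,0],"turn": [0,0,0]},{"claw": 0.1,"linear": [-95,45,0],"turn": [0,0,0]},{"claw": 0.1,"linear": [-118,56,0],"turn": [0,0,0]},{"claw": 0.1,"linear": [-123,58.7,10],"turn": [-0.002,-0.001,0]},{"claw": 0.1,"linear": [-123,58.7,35],"turn": [-0.002,-0.001,0]},{"claw": 0.1,"linear": [-123,58.7,60],"turn": [-0.002,-0.001,0]},{"claw": 0.1,"linear": [-123,58.7,78],"turn": [-0.002,-0.001,0]},{"claw": 0.1,"linear": [-123,58.7,82],"turn": [-0.002,-0.001,0]}])

```text
time_s: 12.22
ee_pos: [0.5963, -0.2332, 0.0148]
eef_rot: [-3.14, -0.001, 1.55]
force: [-0.0, -0.2, -0.7]
grip_width: 0.0317
```

```bash
python3 go.py  .597 -.234 .0078 88.8
```

```text
t 12.22 p [ 0.5963 -0.2332  0.0148] yaw 88.8 q6 -23.5 F [-0.  -0.2 -0.7] w 0.0317
(0.597, -0.234, 0.0078, 88.8) lin [-0.8, 0.7, 7.0] turn [-0.002, -0.001, 0.0]
```

Request:
play_rows(moves=[{"claw": 0.1,"linear": [0,0,2],"turn": [0,0,0]},{"claw": 0.1,"linear": [0,0,4],"turn": [0,0,0]},{"claw": 0.1,"linear": [0,0,5],"turn": [0,0,0]},{"claw": 0.1,"linear": [0,0,6],"turn": [0,0,0]},{"claw": 0.1,"linear": [0,0,6.5],"turn": [0,0,0]},{"claw": 0.1,"linear": [0,0,6.5],"turn": [0,0,0]}])

```text
time_s: 12.98
ee_pos: [0.5963, -0.2332, 0.0083]
eef_rot: [-3.14, -0.001, 1.55]
force: [-0.4, -0.0, -0.1]
grip_width: 0.0314
```

Request:
play_rows(moves=[{"claw": 0.1,"linear": [0,0,0.4],"turn": [0,0,0]},{"claw": 0.1,"linear": [0,0,0.7],"turn": [0,0,0]},{"claw": 0.1,"linear": [0,0,0.7],"turn": [0,0,0]}])

```text
time_s: 13.35
ee_pos: [0.5964, -0.2332, 0.0081]
eef_rot: [-3.14, -0.001, 1.55]
force: [-2.3, 1.5, 6.3]
grip_width: 0.0316
```

Contact (6 N). Release gently and rise.

Request:
play_rows(moves=[{"claw": 0.36,"linear": [0,0,0],"turn": [0,0,0]},{"claw": 0.42,"linear": [0,0,0],"turn": [0,0,0]},{"claw": 0.5,"linear": [0,0,0],"turn": [0,0,0]},{"claw": 0.55,"linear": [0,0,0],"turn": [0,0,0]},{"claw": 0.55,"linear": [0,0,-10],"turn": [0,0,0]},{"claw": 0.55,"linear": [0,0,-35],"turn": [0,0,0]},{"claw": 0.55,"linear": [0,0,-85],"turn": [0,0,0]},{"claw": 0.55,"linear": [0,0,-110],"turn": [0,0,0]}])

```text
time_s: 14.35
ee_pos: [0.5973, -0.2337, 0.1217]
eef_rot: [3.14, 0.001, 1.55]
force: [-0.1, -0.3, -0.1]
grip_width: 0.0515
```

```bash
python3 - <<'E'
from h import *
o,im=wshot('w6'); import go; go.go((.4374,.1545,.12,126))
crop(im,160,60,250,200,3,'pics/w6c.png')
E
```

```text
t 14.4 p [ 0.5981 -0.234   0.1244] yaw 88.8 q6 -23.5 F [0.  0.6 2.9] w 0.0519
(0.4374, 0.1545, 0.12, 126) lin [385.1, -168.8, 2.9] turn [0.004, 0.003, -0.649]
```

View pics/w6c.png

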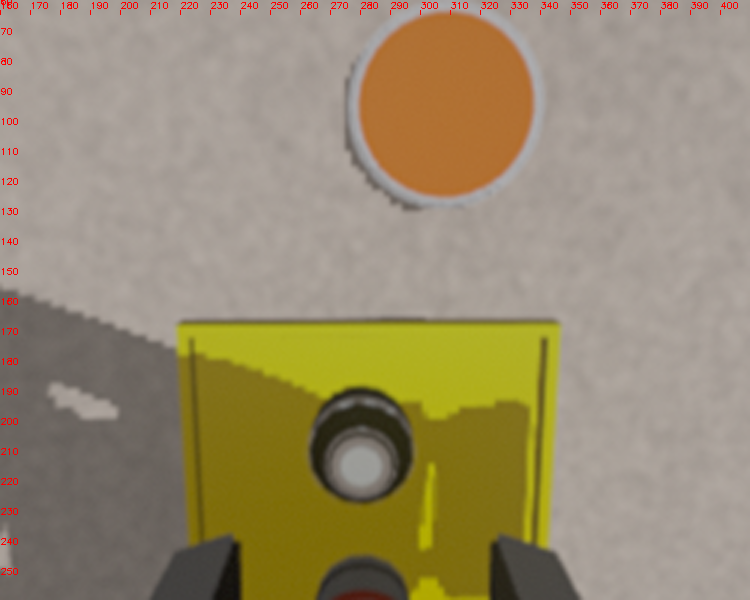

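Request:
play_rows(moves=[{"claw": 0.6,"linear": [45,-20,-20],"turn": [0,0,-0.08]},{"claw": 0.7,"linear": [100,-44,-20],"turn": [0,0,-0.16]},{"claw": 0.7,"linear": [155,-68,-15],"turn": [0,0,-0.26]},{"claw": 0.7,"linear": [210,-92,-10],"turn": [0,0,-0.35]},{"claw": 0.7,"linear": [265,-116,0],"turn": [0,0,-0.45]},{"claw": 0.7,"linear": [320,-140,0],"turn": [0,0,-0.55]},{"claw": 0.7,"linear": [365,-160,0],"turn": [0,0,-0.65]},{"claw": 0.7,"linear": [385,-169,0],"turn": [0.004,0.003,-0.65]}])

```text
time_s: 15.4
ee_pos: [0.436, 0.1563, 0.123]
eef_rot: [3.142, 0.0, 2.204]
force: [0.1, -0.7, -0.9]
grip_width: 0.0658
```

Request:
play_rows(moves=[{"claw": 0.7,"linear": [0,0,0],"turn": [0,0,0]},{"claw": 0.7,"linear": [0,0,0],"turn": [0,0,0]}])

```text
time_s: 15.65
ee_pos: [0.4362, 0.1558, 0.123]
eef_rot: [3.141, 0.0, 2.204]
force: [0.2, -0.4, -0.8]
grip_width: 0.0658
```

```bash
python3 - <<'E'
from h import *
o,im=wshot('w7'); import go; go.go((.4374,.1545,.12,126))
overlay(o,im,[(rect(.4374,.1545,.036,.044,.032,-54),(0,255,0))],'pics/w7o.png')
c=wproj(o,[.4374,.1545,.036])[0].astype(int);crop(im,c[0]-45,c[1]-45,90,75,8,'pics/w7c.png')
E
```

```text
t 15.7 p [0.4363 0.1556 0.123 ] yaw 126.2 q6 -21.1 F [-0.3 -1.3  0.2] w 0.0659
(0.4374, 0.1545, 0.12, 126) lin [-1.5, 0.2, 3.0] turn [0.0, 0.0, 0.004]
```

View pics/w7o.png

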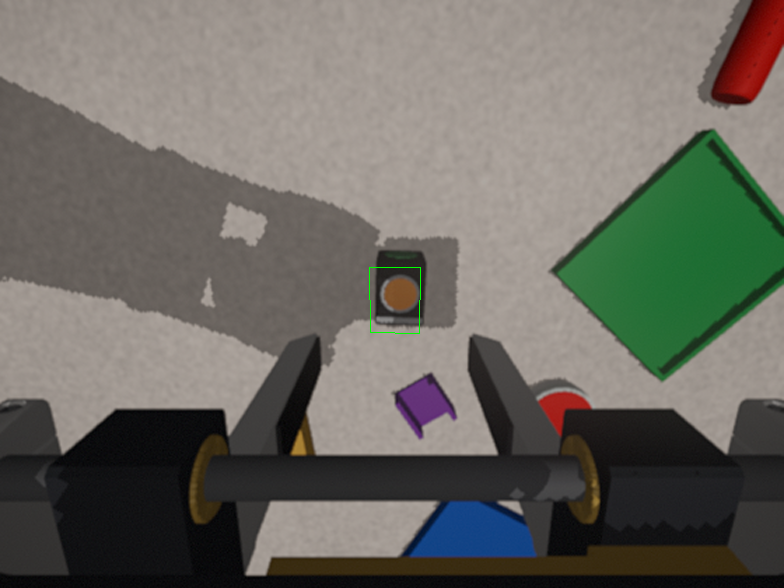

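View pics/w7c.png

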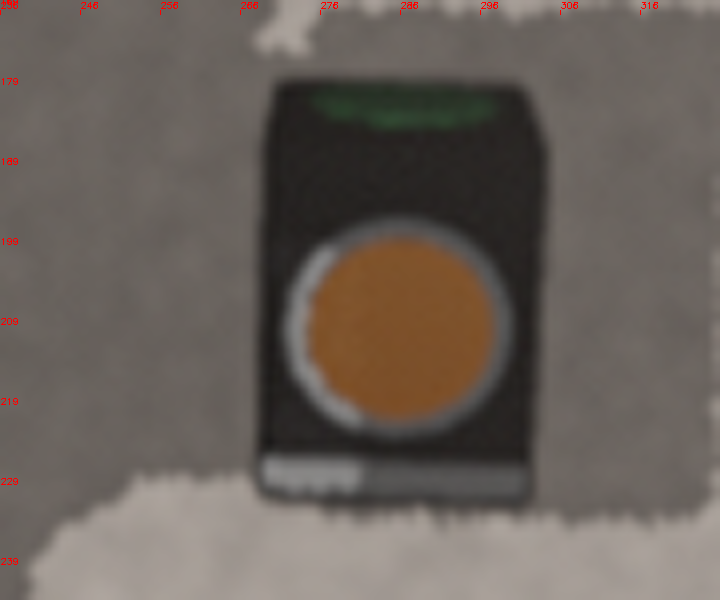

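```bash
cat >> h.py <<'E'
def wquad(n,l,x0,y0,s,z):
    o,_=wload(n); W=np.array([wray(o,((a+.5)/s-.5+x0,(b+.5)/s-.5+y0),z)[:2] for a,b in l]); c=W.mean(0)
    e1=((W[1]-W[0])+(W[2]-W[3]))/2; e2=((W[2]-W[1])+(W[3]-W[0]))/2
    f=lambda e:(round(np.linalg.norm(e)*1e3,1),round(np.degrees(np.arctan2(e[1],e[0])),1))
    print(n,c.round(4),'e1',f(e1),'e2',f(e2)); return c
E
python3 - <<'E'
from h import *
o,_=wload('w7')
c=wproj(o,[.4374,.1545,.036])[0].astype(int)-45;print(c)
wquad('w7',[(265,145),(545,145),(530,500),(257,500)],c[0],c[1],8,.036)
E
```

```text
[236 169]
w7 [0.4375 0.1604] e1 (np.float64(30.9), np.float64(36.2)) e2 (np.float64(41.3), np.float64(-55.4))
```

```bash
python3 - <<'E'
from h import *
print(ray('top',(180+165.5/6-.5,190+306.5/6-.5),.036))
o,_=wload('w7'); print(wray(o,(236+398.5/8-.5,169+326.5/8-.5),.036))
crop('pics/scene0.png',340,180,50,40,14,'pics/s1.png')
E
```

```text
[0.43735568 0.15748253 0.036     ]
[0.43735129 0.16037981 0.036     ]
```

View pics/s1.png

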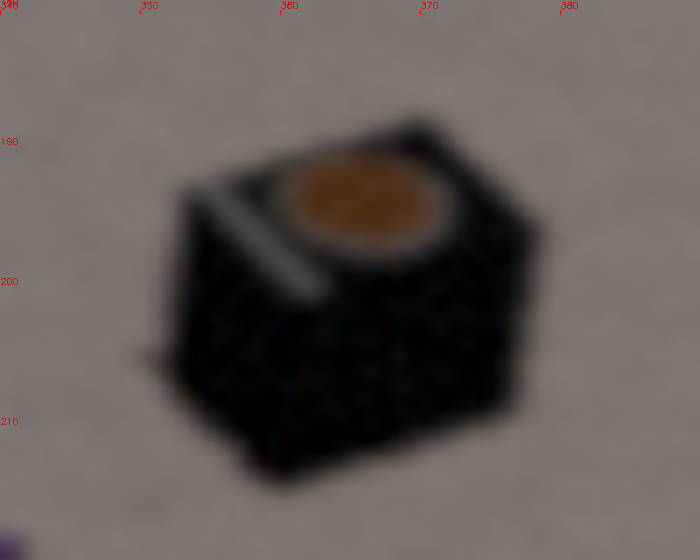

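```bash
python3 go.py  .4375 .159 .009 125.4
```

```text
t 15.7 p [0.4363 0.1556 0.123 ] yaw 126.2 q6 -21.1 F [-0.3 -1.3  0.2] w 0.0659
(0.4375, 0.159, 0.009, 125.4) lin [2.1, 2.9, 114.0] turn [0.0, 0.0, 0.014]
```

Request:
play_rows(moves=[{"claw": 0.7,"linear": [2,3,40],"turn": [0,0,0.014]},{"claw": 0.7,"linear": [2,3,80],"turn": [0,0,0.014]},{"claw": 0.6,"linear": [2,3,105],"turn": [0,0,0.014]},{"claw": 0.5,"linear": [2,3,113],"turn": [0,0,0.014]},{"claw": 0.2,"linear": [2,3,114],"turn": [0,0,0.014]},{"claw": 0.1,"linear": [2,3,114],"turn": [0,0,0.014]},{"claw": 0.1,"linear": [2,3,114],"turn": [0,0,0.014]},{"claw": 0.1,"linear": [2,3,114],"turn": [0,0,0.014]}], force=20)

```text
time_s: 16.7
ee_pos: [0.4382, 0.159, 0.0098]
eef_rot: [3.14, 0.001, 2.189]
force: [-0.6, -1.6, 6.7]
grip_width: 0.0318
```

Request:
play_rows(moves=[{"claw": 0.1,"linear": [0,0,0],"turn": [0,0,0]},{"claw": 0.1,"linear": [0,0,0],"turn": [0,0,0]},{"claw": 0.1,"linear": [0,0,-8],"turn": [0,0,0]},{"claw": 0.1,"linear": [0,0,-25],"turn": [0,0,0]},{"claw": 0.1,"linear": [0,0,-55],"turn": [0,0,0]},{"claw": 0.1,"linear": [0,0,-75],"turn": [0,0,0]},{"claw": 0.1,"linear": [0,0,-80],"turn": [0,0,0]},{"claw": 0.1,"linear": [0,0,-80],"turn": [0,0,0]}])

```text
time_s: 17.7
ee_pos: [0.4379, 0.159, 0.0897]
eef_rot: [3.14, 0.001, 2.189]
force: [0.3, 0.3, -1.0]
grip_width: 0.032
```

```bash
python3 go.py  .5875 .2825 .085 82.8
```

```text
t 17.7 p [0.4379 0.159  0.0897] yaw 125.4 q6 -19.9 F [ 0.3  0.3 -1. ] w 0.032
(0.5875, 0.2825, 0.085, 82.8) lin [13.9, 193.5, 4.9] turn [0.002, 0.0, 0.744]
```

Request:
play_rows(moves=[{"claw": 0.1,"linear": [2,25,0],"turn": [0,0,0.12]},{"claw": 0.1,"linear": [4,65,0],"turn": [0,0,0.26]},{"claw": 0.1,"linear": [8,110,0],"turn": [0,0,0.42]},{"claw": 0.1,"linear": [11,155,0],"turn": [0,0,0.58]},{"claw": 0.1,"linear": [13,183,0],"turn": [0,0,0.7]},{"claw": 0.1,"linear": [14,193,15],"turn": [0,0,0.744]},{"claw": 0.1,"linear": [14,193.5,45],"turn": [0,0,0.744]},{"claw": 0.1,"linear": [14,193.5,65],"turn": [0,0,0.744]}])

```text
time_s: 18.7
ee_pos: [0.5866, 0.2822, 0.0221]
eef_rot: [-3.141, 0.001, 1.445]
force: [-0.6, -0.2, -0.9]
grip_width: 0.0316
```

```bash
python3 - <<'E'
from h import *
o,im=wshot('w8'); import go; go.go((.5875,.2825,.0135,82.8))
overlay(o,im,[(rect(.5875,.2825,.012,.12,.13,-7.2),(0,0,255))],'pics/w8o.png')
E
```

```text
t 18.75 p [0.5857 0.2817 0.0199] yaw 82.8 q6 29.7 F [-1.2 -0.8 -3.8] w 0.0319
(0.5875, 0.2825, 0.0135, 82.8) lin [1.0, 1.7, 6.4] turn [-0.003, 0.003, -0.0]
```

View pics/w8o.png

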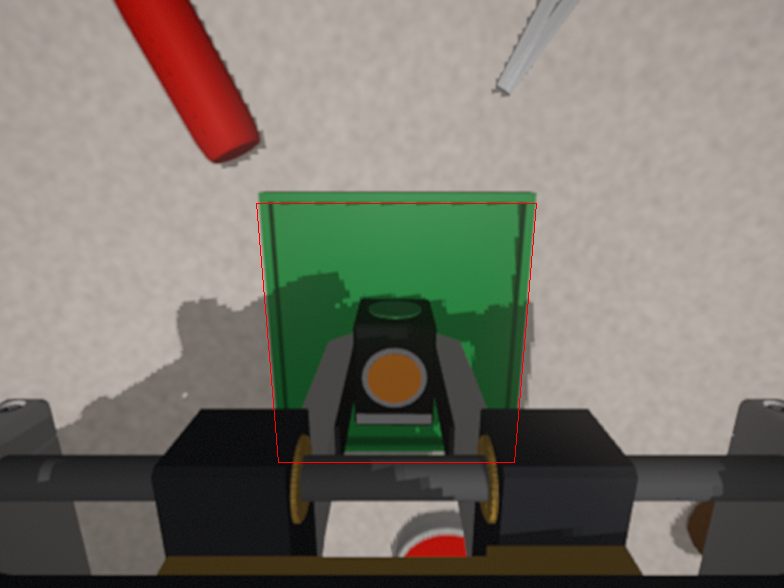

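Request:
play_rows(moves=[{"claw": 0.1,"linear": [1,1,2],"turn": [-0.002,0.002,0]},{"claw": 0.1,"linear": [1,1,3.5],"turn": [-0.002,0.002,0]},{"claw": 0.1,"linear": [1,1,5],"turn": [-0.002,0.002,0]},{"claw": 0.1,"linear": [1,1,5.8],"turn": [-0.002,0.002,0]},{"claw": 0.1,"linear": [1,1,6.3],"turn": [-0.002,0.002,0]},{"claw": 0.1,"linear": [1,1,6.3],"turn": [-0.002,0.002,0]}])

```text
time_s: 19.5
ee_pos: [0.5869, 0.2827, 0.0139]
eef_rot: [-3.141, 0.001, 1.445]
force: [-0.5, -0.9, 1.3]
grip_width: 0.0321
```

Contact. Press a touch, release, rise.

Request:
play_rows(moves=[{"claw": 0.1,"linear": [0,0,0.4],"turn": [0,0,0]},{"claw": 0.38,"linear": [0,0,0.4],"turn": [0,0,0]},{"claw": 0.48,"linear": [0,0,0.2],"turn": [0,0,0]},{"claw": 0.55,"linear": [0,0,0],"turn": [0,0,0]},{"claw": 0.6,"linear": [0,0,-10],"turn": [0,0,0]},{"claw": 0.6,"linear": [0,0,-50],"turn": [0,0,0]},{"claw": 0.7,"linear": [0,0,-100],"turn": [0,0,0]},{"claw": 0.8,"linear": [0,0,-120],"turn": [0,0,0]}])

```text
time_s: 20.5
ee_pos: [0.588, 0.2831, 0.1381]
eef_rot: [3.138, -0.002, 1.445]
force: [0.1, 1.0, -0.8]
grip_width: 0.0723
```

```bash
python3 - <<'E'
from h import *
o,im=wshot('w9'); import go; go.go((.4384,-.002,.13,133.5))
crop(im,180,60,220,200,3,'pics/w9c.png')
E
```

```text
t 20.55 p [0.5884 0.2833 0.1397] yaw 82.8 q6 29.7 F [-0.5  0.1  2.1] w 0.0745
(0.4384, -0.002, 0.13, 133.5) lin [-301.9, -113.1, 8.3] turn [0.006, -0.0, -0.885]
```

View pics/w9c.png

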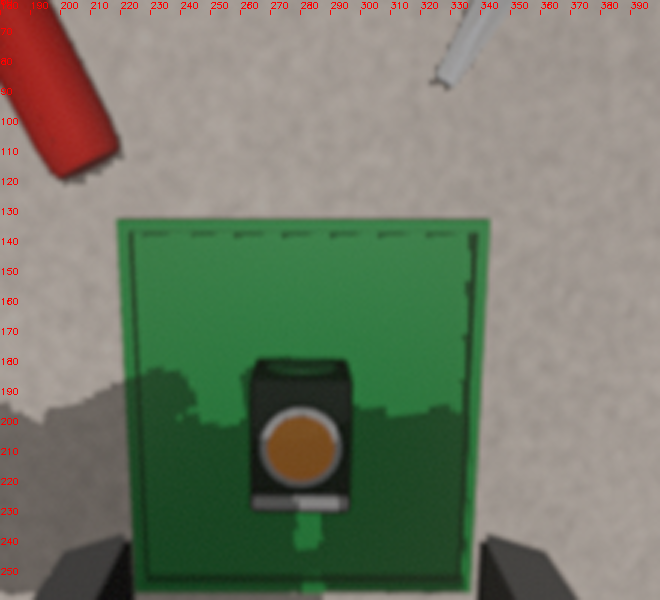

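Request:
play_rows(moves=[{"claw": 0.8,"linear": [-45,-17,0],"turn": [0.003,0,-0.13]},{"claw": 0.8,"linear": [-95,-36,0],"turn": [0.006,0,-0.28]},{"claw": 0.8,"linear": [-145,-54,4],"turn": [0.006,0,-0.44]},{"claw": 0.8,"linear": [-195,-73,8],"turn": [0.006,0,-0.6]},{"claw": 0.8,"linear": [-245,-92,8],"turn": [0.006,0,-0.75]},{"claw": 0.8,"linear": [-285,-107,8],"turn": [0.006,0,-0.86]},{"claw": 0.8,"linear": [-302,-113,8],"turn": [0.006,0,-0.885]},{"claw": 0.8,"linear": [-302,-113,8],"turn": [0.006,0,-0.885]}])

```text
time_s: 21.55
ee_pos: [0.4383, -0.0028, 0.1304]
eef_rot: [3.141, -0.0, 2.328]
force: [0.1, 0.3, 0.4]
grip_width: 0.0751
```

Request:
play_rows(moves=[{"claw": 0.8,"linear": [0,0,0],"turn": [0,0,0]},{"claw": 0.8,"linear": [0,0,0],"turn": [0,0,0]}])

```text
time_s: 21.8
ee_pos: [0.4385, -0.0021, 0.1303]
eef_rot: [3.141, -0.0, 2.329]
force: [0.1, -0.1, 0.5]
grip_width: 0.0755
```

```bash
python3 - <<'E'
from h import *
o,im=wshot('w10'); import go; go.go((.4384,-.002,.13,133.5))
c=wproj(o,[.4384,-.002,.024])[0].astype(int)-45;print(c);crop(im,c[0],c[1],90,75,8,'pics/w10c.png')
E
```

```text
t 21.85 p [ 0.4385 -0.0022  0.1303] yaw 133.4 q6 -48.5 F [ 0.3  0.5 -0. ] w 0.0754
(0.4384, -0.002, 0.13, 133.5) lin [0.2, 0.1, 0.3] turn [0.0, -0.0, -0.001]
[236 161]
```

View pics/w10c.png

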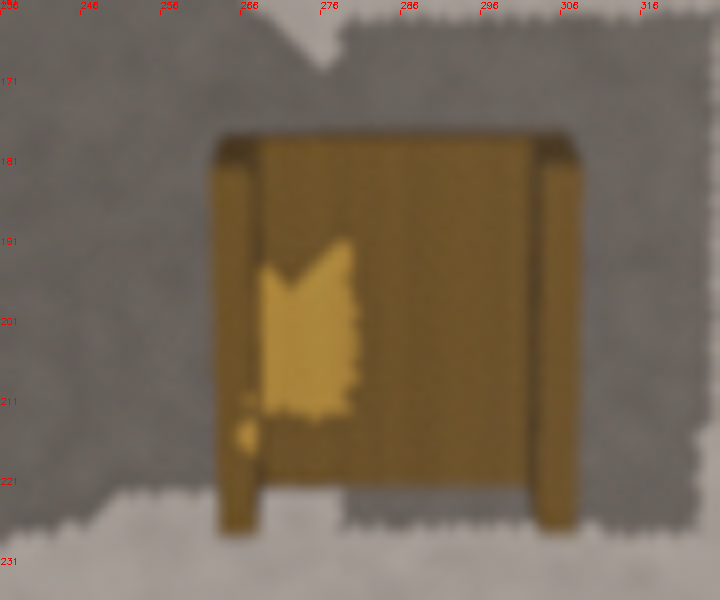

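```bash
python3 - <<'E'
from h import *
wquad('w10',[(212,165),(582,165),(578,533),(219,533)],236,161,8,.024)
import go; go.go((.4384,.001,.004,133.5),(.438,0,.1,185.8))
E
```

```text
w10 [0.4398 0.0021] e1 (np.float64(43.5), np.float64(43.4)) e2 (np.float64(45.5), np.float64(-46.2))
t 21.85 p [ 0.4385 -0.0022  0.1303] yaw 133.4 q6 -48.5 F [ 0.3  0.5 -0. ] w 0.0754
(0.4384, 0.001, 0.004, 133.5) lin [2.3, 2.2, 126.3] turn [0.0, -0.0, -0.001]
(0.438, 0, 0.1, 185.8) lin [1.9, 1.2, 30.3] turn [0.0, -0.0, -0.914]
```

Request:
play_rows(moves=[{"claw": 0.8,"linear": [2,2.5,45],"turn": [0,0,0]},{"claw": 0.8,"linear": [2,2.5,90],"turn": [0,0,0]},{"claw": 0.8,"linear": [2,2.5,115],"turn": [0,0,0]},{"claw": 0.7,"linear": [2,2.5,125],"turn": [0,0,0]},{"claw": 0.5,"linear": [2,2.5,126.5],"turn": [0,0,0]},{"claw": 0.3,"linear": [2,2.5,126.5],"turn": [0,0,0]},{"claw": 0.3,"linear": [2,2.5,126.5],"turn": [0,0,0]},{"claw": 0.3,"linear": [2,2.5,126.5],"turn": [0,0,0]}], force=20)

```text
time_s: 22.85
ee_pos: [0.4395, 0.001, 0.0046]
eef_rot: [3.14, 0.001, 2.329]
force: [-1.1, -0.1, 6.1]
grip_width: 0.0438
```

Request:
play_rows(moves=[{"claw": 0.3,"linear": [0,0,0],"turn": [0,0,0]},{"claw": 0.3,"linear": [0,0,0],"turn": [0,0,0]},{"claw": 0.3,"linear": [0,0,-8],"turn": [0,0,0]},{"claw": 0.3,"linear": [0,0,-25],"turn": [0,0,0]},{"claw": 0.3,"linear": [0,0,-55],"turn": [0,0,0]},{"claw": 0.3,"linear": [0,0,-75],"turn": [0,0,0]},{"claw": 0.3,"linear": [0,0,-80],"turn": [0,0,0]},{"claw": 0.3,"linear": [0,0,-80],"turn": [0,0,0]}])

```text
time_s: 23.85
ee_pos: [0.4393, 0.001, 0.0845]
eef_rot: [3.14, 0.001, 2.329]
force: [0.1, 0.5, -0.9]
grip_width: 0.0444
```

```bash
python3 - <<'E'
from h import *
import go
a=np.radians(5.8); c=np.array([.6419,-.0105])+(-.0075)*np.array([-np.sin(a),np.cos(a)]); print(c)
go.go((c[0],c[1],.08,185.8))
E
```

```text
[ 0.64265792 -0.01796161]
t 23.85 p [0.4393 0.001  0.0845] yaw 133.4 q6 -48.1 F [ 0.1  0.5 -0.9] w 0.0444
(np.float64(0.6426579222288721), np.float64(-0.017961605316215913), 0.08, 185.8) lin [-153.6, 134.7, 4.8] turn [0.001, 0.001, -0.914]
```

Request:
play_rows(moves=[{"claw": 0.3,"linear": [-20,18,0],"turn": [0,0,-0.12]},{"claw": 0.3,"linear": [-55,48,0],"turn": [0,0,-0.27]},{"claw": 0.3,"linear": [-95,83,0],"turn": [0,0,-0.44]},{"claw": 0.3,"linear": [-130,114,0],"turn": [0,0,-0.61]},{"claw": 0.3,"linear": [-149,130,0],"turn": [0,0,-0.76]},{"claw": 0.3,"linear": [-153.5,134.5,10],"turn": [0.001,0.001,-0.88]},{"claw": 0.3,"linear": [-153.5,134.5,35],"turn": [0.001,0.001,-0.914]},{"claw": 0.3,"linear": [-153.5,134.5,50],"turn": [0.001,0.001,-0.914]}])

```text
time_s: 24.85
ee_pos: [0.6416, -0.0179, 0.0322]
eef_rot: [3.141, -0.003, -3.041]
force: [-0.2, -0.5, -0.7]
grip_width: 0.0439
```

Request:
play_rows(moves=[{"claw": 0.3,"linear": [0,0,0],"turn": [0,0,0]},{"claw": 0.3,"linear": [0,0,0],"turn": [0,0,0]}])

```text
time_s: 25.1
ee_pos: [0.6417, -0.018, 0.0326]
eef_rot: [3.141, -0.003, -3.041]
force: [0.1, -0.5, -0.3]
grip_width: 0.0438
```

```bash
python3 - <<'E'
from h import *
o,im=wshot('w11'); import go; go.go((.6427,-.018,.0083,185.8))
overlay(o,im,[(rect(.6419,-.0105,.012,.12,.13,5.8),(0,0,255))],'pics/w11o.png')
E
```

```text
t 25.15 p [ 0.6419 -0.018   0.033 ] yaw -174.2 q6 -100.6 F [ 0.2 -0.3 -0.8] w 0.0438
(0.6427, -0.018, 0.0083, 185.8) lin [-0.8, -0.1, 24.7] turn [0.0, -0.002, -0.001]
```

View pics/w11o.png

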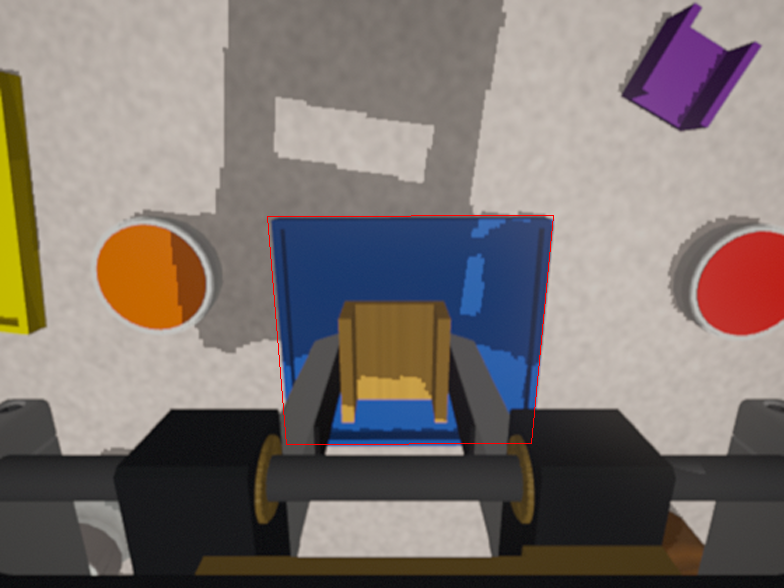

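Request:
play_rows(moves=[{"claw": 0.3,"linear": [-0.5,0,8],"turn": [0,-0.002,0]},{"claw": 0.3,"linear": [-0.5,0,15],"turn": [0,-0.002,0]},{"claw": 0.3,"linear": [-0.5,0,20],"turn": [0,-0.002,0]},{"claw": 0.3,"linear": [-0.5,0,22.5],"turn": [0,-0.002,0]},{"claw": 0.3,"linear": [-0.5,0,23.5],"turn": [0,-0.002,0]},{"claw": 0.3,"linear": [-0.5,0,24.3],"turn": [0,-0.002,0]},{"claw": 0.3,"linear": [-0.5,0,24.3],"turn": [0,-0.002,0]}])

```text
time_s: 26.02
ee_pos: [0.6424, -0.0179, 0.0088]
eef_rot: [3.142, 0.0, -3.041]
force: [0.2, -0.4, -0.1]
grip_width: 0.0436
```

Request:
play_rows(moves=[{"claw": 0.3,"linear": [0,0,0.4],"turn": [0,0,0]},{"claw": 0.3,"linear": [0,0,0.8],"turn": [0,0,0]},{"claw": 0.3,"linear": [0,0,0.8],"turn": [0,0,0]}])

```text
time_s: 26.4
ee_pos: [0.6426, -0.0179, 0.0087]
eef_rot: [-3.142, 0.001, -3.041]
force: [-3.0, 0.7, 6.4]
grip_width: 0.0437
```

Request:
play_rows(moves=[{"claw": 0.5,"linear": [0,0,0],"turn": [0,0,0]},{"claw": 0.55,"linear": [0,0,0],"turn": [0,0,0]},{"claw": 0.58,"linear": [0,0,0],"turn": [0,0,0]},{"claw": 0.58,"linear": [0,0,-8],"turn": [0,0,0]},{"claw": 0.58,"linear": [0,0,-40],"turn": [0,0,0]},{"claw": 0.65,"linear": [0,0,-95],"turn": [0,0,0]},{"claw": 0.8,"linear": [0,0,-120],"turn": [0,0,0]},{"claw": 0.8,"linear": [0,0,-120],"turn": [0,0,0]}])

```text
time_s: 27.4
ee_pos: [0.6434, -0.018, 0.1312]
eef_rot: [-3.141, 0.005, -3.041]
force: [-0.0, -0.3, 0.0]
grip_width: 0.0741
```

Request:
play_rows(moves=[{"claw": 0.9,"linear": [0,0,0],"turn": [0,0,0]},{"claw": 0.9,"linear": [0,0,0],"turn": [0,0,0]}])

```text
time_s: 27.65
ee_pos: [0.643, -0.018, 0.1299]
eef_rot: [-3.141, 0.003, -3.041]
force: [-0.0, 0.5, 0.4]
grip_width: 0.0846
```

```bash
python3 - <<'E'
from h import *
o,im=wshot('w12'); import go; go.go((.4461,-.160,.13,147.5))
c=wproj(o,[.6426,-.0179,.028])[0].astype(int)-45;print(c);crop(im,c[0],c[1],90,75,8,'pics/w12c.png')
E
```

```text
t 27.7 p [ 0.643  -0.0179  0.13  ] yaw -174.2 q6 -100.6 F [ 0.3 -0.3  0.4] w 0.0846
(0.4461, -0.16, 0.13, 147.5) lin [210.2, -121.6, -0.6] turn [0.001, 0.003, 0.668]
[236 162]
```

View pics/w12c.png

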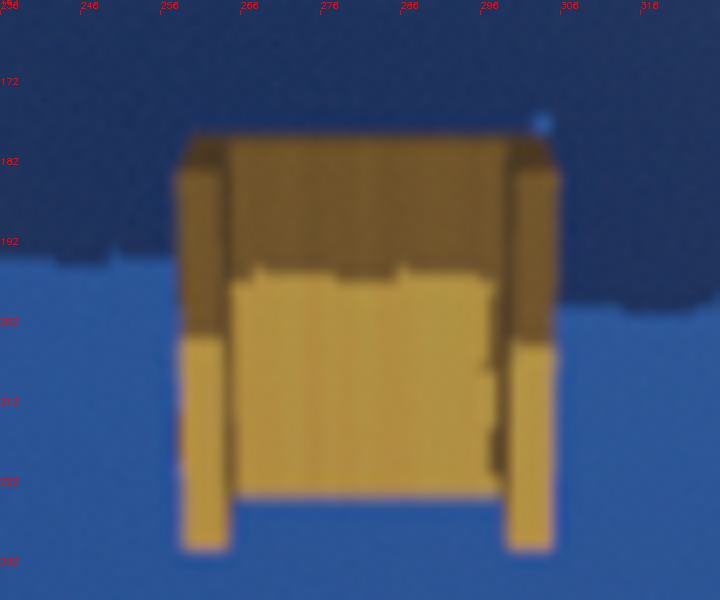

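```bash
python3 - <<'E'
from h import *
wquad('w12',[(175,170),(560,170),(555,551),(182,551)],236,162,8,.028)
E
```

```text
w12 [ 0.6425 -0.0178] e1 (np.float64(44.6), np.float64(95.7)) e2 (np.float64(46.6), np.float64(5.9))
```

Request:
play_rows(moves=[{"claw": 0.9,"linear": [40,-23,0],"turn": [0,0.003,0.1]},{"claw": 1,"linear": [85,-49,0],"turn": [0,0.003,0.23]},{"claw": 1,"linear": [130,-75,0],"turn": [0,0.003,0.38]},{"claw": 1,"linear": [170,-98,0],"turn": [0,0.003,0.52]},{"claw": 1,"linear": [200,-116,0],"turn": [0,0.003,0.64]},{"claw": 1,"linear": [210,-121.5,0],"turn": [0,0.003,0.668]},{"claw": 1,"linear": [210,-121.5,0],"turn": [0,0.003,0.668]},{"claw": 1,"linear": [210,-121.5,0],"turn": [0,0.003,0.668]}])

```text
time_s: 28.7
ee_pos: [0.447, -0.1594, 0.1293]
eef_rot: [3.141, 0.0, 2.576]
force: [-0.3, -0.2, 0.6]
grip_width: 0.0943
```

```bash
python3 - <<'E'
from h import *
o,im=wshot('w13'); import go; go.go((.4461,-.160,.13,147.5))
c=wproj(o,[.4461,-.16,.024])[0].astype(int)-45;print(c);crop(im,c[0],c[1],90,75,8,'pics/w13c.png')
E
```

```text
t 28.75 p [ 0.447  -0.1593  0.1292] yaw 147.6 q6 -81.7 F [ 1.  -0.4  0.1] w 0.0941
(0.4461, -0.16, 0.13, 147.5) lin [0.4, -1.0, -0.8] turn [0.001, -0.0, 0.002]
[235 161]
```

View pics/w13c.png

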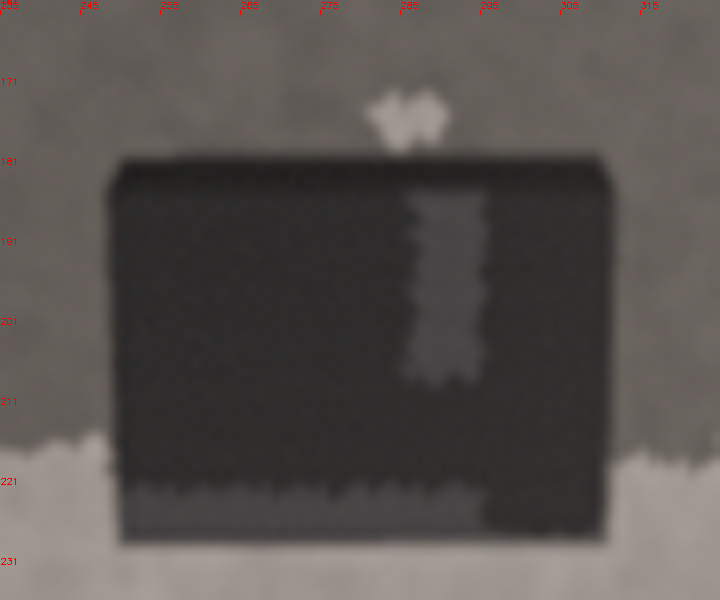

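```bash
python3 - <<'E'
from h import *
c=wquad('w13',[(107,190),(612,190),(605,543),(120,543)],235,161,8,.024)
import go; go.go((c[0],c[1],.003,147.3),(c[0],c[1],.03,147.3))
E
```

```text
w13 [ 0.446  -0.1604] e1 (np.float64(59.0), np.float64(57.5)) e2 (np.float64(43.6), np.float64(-32.0))
t 28.75 p [ 0.447  -0.1593  0.1292] yaw 147.6 q6 -81.7 F [ 1.  -0.4  0.1] w 0.0941
(np.float64(0.44603274241524626), np.float64(-0.16043629432001313), 0.003, 147.3) lin [0.2, -1.5, 126.2] turn [0.001, -0.0, 0.005]
(np.float64(0.44603274241524626), np.float64(-0.16043629432001313), 0.03, 147.3) lin [0.2, -1.5, 99.2] turn [0.001, -0.0, 0.005]
```

Request:
play_rows(moves=[{"claw": 1,"linear": [0,-1.5,45],"turn": [0,0,0]},{"claw": 1,"linear": [0,-1.5,90],"turn": [0,0,0]},{"claw": 1,"linear": [0,-1.5,115],"turn": [0,0,0]},{"claw": 0.9,"linear": [0,-1.5,124],"turn": [0,0,0]},{"claw": 0.7,"linear": [0,-1.5,125.7],"turn": [0,0,0]},{"claw": 0.5,"linear": [0,-1.5,125.7],"turn": [0,0,0]},{"claw": 0.5,"linear": [0,-1.5,125.7],"turn": [0,0,0]},{"claw": 0.5,"linear": [0,-1.5,125.7],"turn": [0,0,0]}], force=20)

```text
time_s: 29.75
ee_pos: [0.4467, -0.1607, 0.0043]
eef_rot: [3.14, 0.001, 2.576]
force: [-0.4, 1.4, 7.2]
grip_width: 0.0591
```

Request:
play_rows(moves=[{"claw": 0.5,"linear": [0,0,0],"turn": [0,0,0]},{"claw": 0.5,"linear": [0,0,0],"turn": [0,0,0]},{"claw": 0.5,"linear": [0,0,-8],"turn": [0,0,0]},{"claw": 0.5,"linear": [0,0,-25],"turn": [0,0,0]},{"claw": 0.5,"linear": [0,0,-55],"turn": [0,0,0]},{"claw": 0.5,"linear": [0,0,-85],"turn": [0,0,0]},{"claw": 0.5,"linear": [0,0,-100],"turn": [0,0,0]},{"claw": 0.5,"linear": [0,0,-100],"turn": [0,0,0]}])

```text
time_s: 30.75
ee_pos: [0.4468, -0.1608, 0.1049]
eef_rot: [3.14, 0.003, 2.576]
force: [-0.1, 0.2, -0.5]
grip_width: 0.06
```

```bash
python3 - <<'E'
from h import *
import go
o,im=wshot('w14'); cv2.imwrite('pics/w14b.png',cv2.resize(im[150:350,130:430],None,fx=2.6,fy=2.6))
a=np.radians(5.8); c=np.array([.6425,-.0178])+(.015)*np.array([-np.sin(a),np.cos(a)]); print(c)
go.go((c[0],c[1],.1,95.8))
E
```

```text
[ 0.64098416 -0.00287679]
t 30.8 p [ 0.4464 -0.1606  0.1039] yaw 147.6 q6 -81.9 F [-0.1  0.1 -1.3] w 0.0594
(np.float64(0.6409841555422557), np.float64(-0.0028767893675681767), 0.1, 95.8) lin [-79.8, 237.5, 4.3] turn [0.002, 0.001, 0.904]
```

View pics/w14b.png

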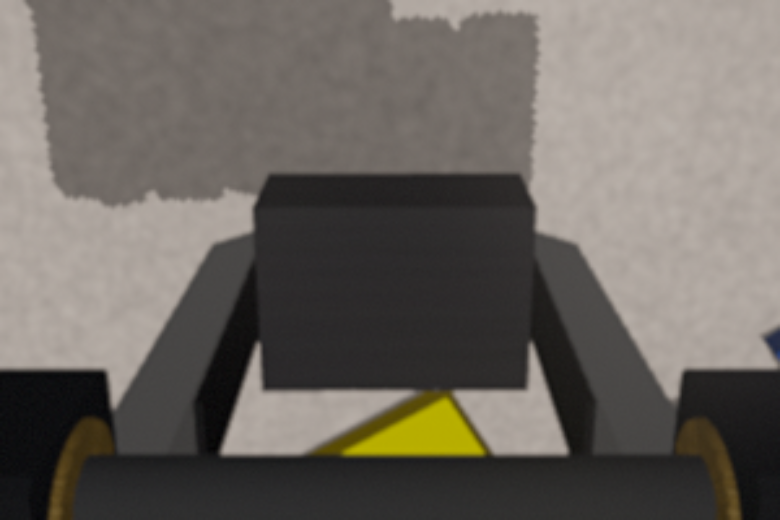

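```bash
python3 - <<'E'
from h import *
o,_=wload('w14')
c=wquad('w14',[(255,207),(535,207),(527,388),(262,388)],130,150,2.6,o['ee_pos'][2]+.020)
d=rot(o).T@np.r_[c-o['ee_pos'][:2],0]; print('off tool mm',d*1e3)
E
```

```text
w14 [ 0.4459 -0.1602] e1 (np.float64(58.9), np.float64(57.5)) e2 (np.float64(43.0), np.float64(-32.6))
off tool mm [ 1.09657756  0.05596225 -0.00309811]
```

Request:
play_rows(moves=[{"claw": 0.5,"linear": [-7,20,0],"turn": [0,0,0.1]},{"claw": 0.5,"linear": [-19,58,0],"turn": [0,0,0.24]},{"claw": 0.5,"linear": [-34,102,0],"turn": [0,0,0.4]},{"claw": 0.5,"linear": [-50,148,0],"turn": [0,0,0.56]},{"claw": 0.5,"linear": [-65,193,0],"turn": [0,0,0.72]},{"claw": 0.5,"linear": [-76,226,0],"turn": [0,0,0.86]},{"claw": 0.5,"linear": [-79.5,237,15],"turn": [0.002,0.001,0.904]},{"claw": 0.5,"linear": [-79.5,237,40],"turn": [0.002,0.001,0.904]}])

```text
time_s: 31.8
ee_pos: [0.6407, -0.0023, 0.0622]
eef_rot: [-3.14, -0.0, 1.673]
force: [0.3, 0.5, -1.6]
grip_width: 0.0596
```

Request:
play_rows(moves=[{"claw": 0.5,"linear": [0,0,0],"turn": [0,0,0]},{"claw": 0.5,"linear": [0,0,0],"turn": [0,0,0]},{"claw": 0.5,"linear": [0,0,0],"turn": [0,0,0]}])

```text
time_s: 32.17
ee_pos: [0.6411, -0.0025, 0.0631]
eef_rot: [-3.141, -0.0, 1.672]
force: [0.1, 0.0, -1.4]
grip_width: 0.0598
```

```bash
python3 - <<'E'
from h import *
o,im=wshot('w15'); import go; go.go((.641,-.0035,.0131,95.8))
overlay(o,im,[(rect(.6425,-.0178,.028,.046,.044,5.8),(0,255,0)),(rect(.641,-.003,.033,.06,.044,5.8),(0,0,255))],'pics/w15o.png')
cv2.imwrite('pics/sc1.png',vision.camera('scene')); crop('pics/sc1.png',220,210,100,90,6,'pics/sc1c.png')
E
```

```text
t 32.23 p [ 0.641  -0.0025  0.0631] yaw 95.8 q6 -9.3 F [ 0.6 -0.5 -1.6] w 0.0595
(0.641, -0.0035, 0.0131, 95.8) lin [-1.0, -0.1, 50.0] turn [-0.0, -0.0, 0.0]
```

View pics/w15o.png

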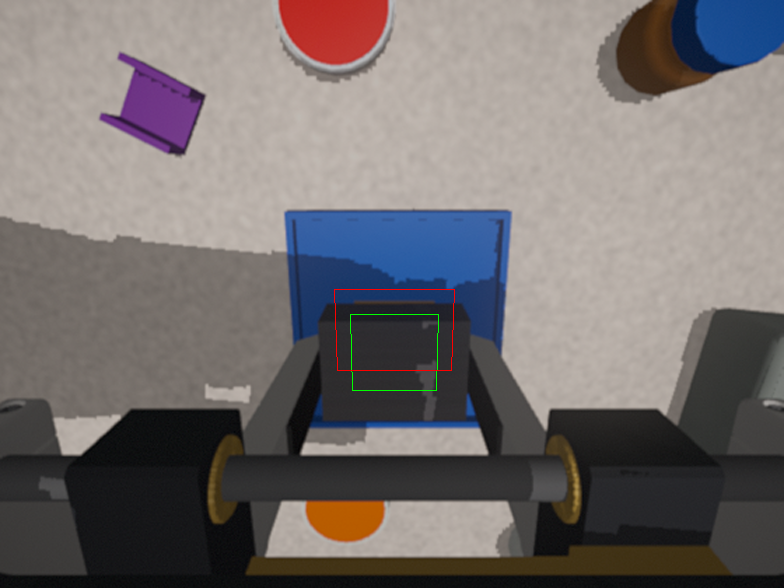

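View pics/sc1c.png

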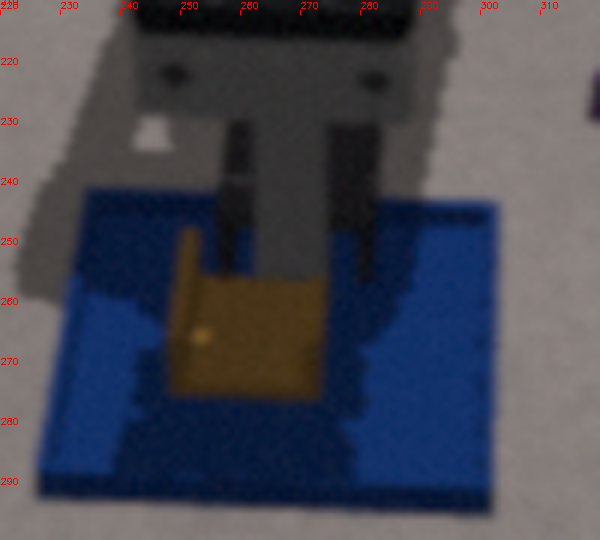

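```bash
python3 - <<'E'
from h import *
o,im=wload('w15')
for z in (.028,.004): print(z,(wproj(o,rect(.6425,-.0178,z,.046,.044,5.8))).round(1).tolist())
crop(im,235,200,100,60,8,'pics/w15c.png')
E
```

```text
0.028 [[251.3, 278.7], [311.2, 278.6], [312.8, 224.3], [249.7, 224.3], [251.3, 278.7]]
0.004 [[254.0, 264.6], [308.6, 264.6], [309.9, 214.7], [252.6, 214.7], [254.0, 264.6]]
```

View pics/w15c.png

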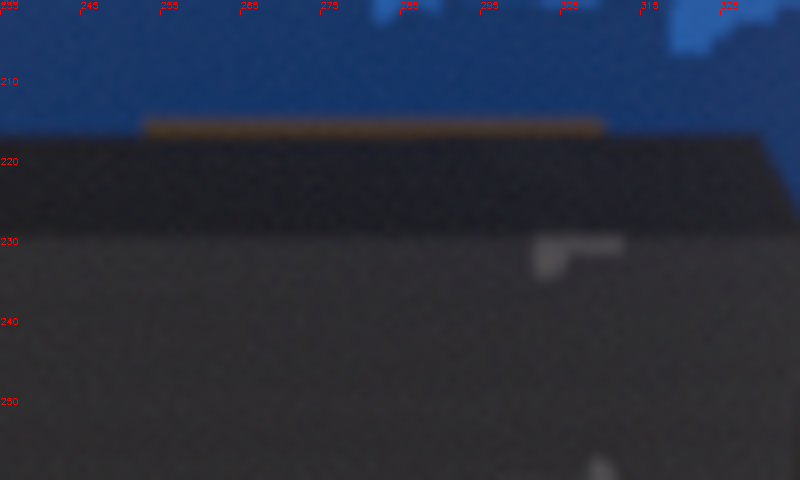

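Request:
play_rows(moves=[{"claw": 0.5,"linear": [-0.7,0,10],"turn": [0,0,0]},{"claw": 0.5,"linear": [-0.7,0,20],"turn": [0,0,0]},{"claw": 0.5,"linear": [-0.7,0,28],"turn": [0,0,0]},{"claw": 0.5,"linear": [-0.7,0,35],"turn": [0,0,0]},{"claw": 0.5,"linear": [-0.7,0,41],"turn": [0,0,0]},{"claw": 0.5,"linear": [-0.7,0,45],"turn": [0,0,0]},{"claw": 0.5,"linear": [-0.7,0,47],"turn": [0,0,0]},{"claw": 0.5,"linear": [-0.7,0,47.5],"turn": [0,0,0]}])

```text
time_s: 33.28
ee_pos: [0.6411, -0.0031, 0.0156]
eef_rot: [-3.141, -0.0, 1.672]
force: [0.7, 0.1, -1.6]
grip_width: 0.0597
```

Request:
play_rows(moves=[{"claw": 0.5,"linear": [0,0,1],"turn": [0,0,0]},{"claw": 0.5,"linear": [0,0,1.8],"turn": [0,0,0]},{"claw": 0.5,"linear": [0,0,2.2],"turn": [0,0,0]},{"claw": 0.5,"linear": [0,0,2.5],"turn": [0,0,0]},{"claw": 0.5,"linear": [0,0,2.5],"turn": [0,0,0]}])

```text
time_s: 33.9
ee_pos: [0.6412, -0.0031, 0.0134]
eef_rot: [3.142, -0.0, 1.672]
force: [-1.5, -0.2, 3.5]
grip_width: 0.0598
```

Contact at exactly the expected height (13.1 mm predicted, so the flanges are interlocked). Release.

Request:
play_rows(moves=[{"claw": 0.65,"linear": [0,0,0],"turn": [0,0,0]},{"claw": 0.7,"linear": [0,0,0],"turn": [0,0,0]},{"claw": 0.74,"linear": [0,0,0],"turn": [0,0,0]},{"claw": 0.74,"linear": [0,0,0],"turn": [0,0,0]},{"claw": 0.74,"linear": [0,0,-8],"turn": [0,0,0]},{"claw": 0.74,"linear": [0,0,-40],"turn": [0,0,0]},{"claw": 0.74,"linear": [0,0,-95],"turn": [0,0,0]},{"claw": 0.74,"linear": [0,0,-120],"turn": [0,0,0]}])

```text
time_s: 34.9
ee_pos: [0.6421, -0.0032, 0.1373]
eef_rot: [3.137, 0.001, 1.672]
force: [0.8, 0.2, 0.1]
grip_width: 0.0695
```

```bash
python3 go.py .45 -.003 .2 95.8
```

```text
t 34.9 p [ 0.6421 -0.0032  0.1373] yaw 95.8 q6 -9.4 F [0.8 0.2 0.1] w 0.0695
(0.45, -0.003, 0.2, 95.8) lin [19.6, -190.8, -63.5] turn [0.004, 0.001, 0.0]
```

Request:
play_rows(moves=[{"claw": 0.74,"linear": [3,-30,-40],"turn": [0,0,0]},{"claw": 0.74,"linear": [8,-80,-60],"turn": [0,0,0]},{"claw": 0.74,"linear": [13,-130,-63],"turn": [0,0,0]},{"claw": 0.74,"linear": [18,-180,-63],"turn": [0,0,0]},{"claw": 0.74,"linear": [24,-230,-63],"turn": [0,0,0]},{"claw": 0.74,"linear": [28,-270,-63],"turn": [0,0,0]},{"claw": 0.74,"linear": [29,-280,-63],"turn": [0,0,0]},{"claw": 0.74,"linear": [29,-280,-63],"turn": [0,0,0]}])

```text
time_s: 35.9
ee_pos: [0.3607, -0.0027, 0.1999]
eef_rot: [3.136, 0.001, 1.672]
force: [-0.6, 0.3, -1.0]
grip_width: 0.0697
```

```bash
python3 - <<'E'
from h import *
t=vision.camera('top'); s=vision.camera('scene'); cv2.imwrite('pics/topF.png',t); cv2.imwrite('pics/scF.png',s)
A=cv2.resize(t[110:210,110:450],None,fx=2.2,fy=2.2,interpolation=2); B=cv2.resize(s[190:300,80:480],None,fx=748/400,fy=748/400,interpolation=2)
cv2.imwrite('pics/F.png',np.vstack([A,B]))
crop(s,220,225,100,75,7,'pics/F2.png'); crop(t,250,110,80,75,8,'pics/F3.png')
E
```

```text
(no output)
```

View pics/F.png

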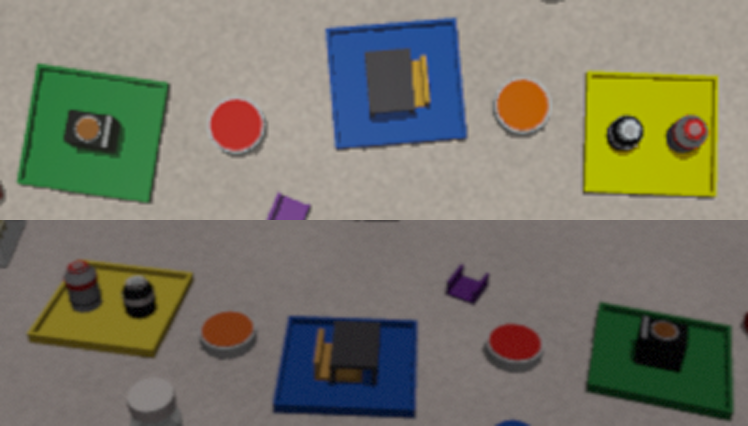

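View pics/F2.png

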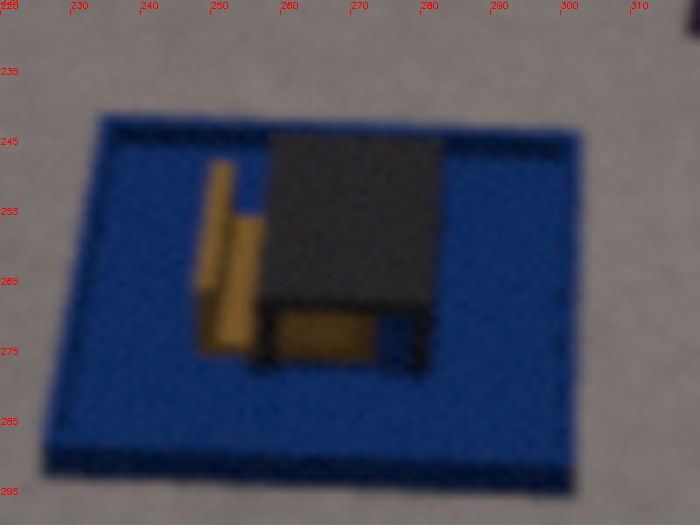

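View pics/F3.png

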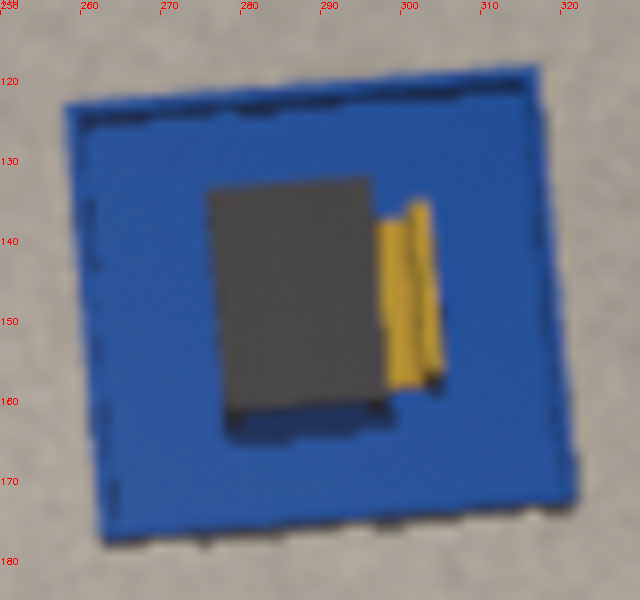

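The pictures show the dark channel interlocked and level at about (286,146) in the top view, with one dark flange in the brass groove. Both objectives stand upright, the filter block is flat, and the dishes are where they were at the start.

```bash
python3 -c "
from station import hand_in,get_obs
print(hand_in(), get_obs()['time_s'])"
```

```text
the job is handed in; nothing more can be done
the job is handed in; nothing more can be done
```

The bench is cleared and the job is handed in, at about 36 s of the 115 s allowed. The hand-in gave no verdict.

- **Objectives:** both stand upright in the yellow tray, about 60 mm apart. I lowered each one in small steps until it touched, at 6 N or less, before opening the jaws.
- **Filter block:** it lies flat near the centre of the green tray.
- **Channels:** the brass one is flat in the blue tray, open side up. The dark one is open side down on it, parallel and shifted about 15 mm, and touched within 0.3 mm of the height worked out for the interlocked fit. The last top and scene pictures show it level, with one flange in the groove.
- **Dishes and look-alikes:** nothing touched them. The dishes look unmoved in the last pictures.

**Where measurements disagreed:** for the objectives, filter block and brass channel, the top and wrist cameras differed by about 3–6 mm, mostly along y. I took values between the two, then relied on the wrist camera for the channels, since its reading of the placed brass channel matched the arm's own position to within 0.5 mm. No check failed.

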